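Stir the drying beads in the bowl

TASK

The wooden stirrer is stored in its sloping rest with its thick stirring end up. Turn it end for end in the rest so that the handle end is up, let go, then take it by the handle and, holding it upright with the stirring end well down among the beads, stir at least two full, wide clockwise turns (seen from above) round the bowl, beginning at the side of the bowl farthest from the robot. Then lay the stirrer back in the rest, handle end up; keep all beads in the bowl and leave the jar, the felt and the brick where they are.

Things in the scene. Friction and masses are not known exactly. Their poses are not given: they have to be found in the camera images.
- stirrer: turned light-wood rod, round all over, 190 mm long, 70 g: 12 mm shaft (middle 114 mm), 16 mm thick handle 35 mm long with two dark lines at the +x end, thick stirring end (19 mm thick, 38 mm long, its last 6 mm tapering to 10 mm) at the -x end. Origin at mid-length on the axis; x axis points along the rod to the handle end. Starts lying in the rest, stirring end up
- stir_end (a point): tip of the stirrer's thick stirring end, on its axis, 95 mm from its origin along -x
- handle_end (a point): centre of the end face of the stirrer's handle, 95 mm from its origin along +x
- rest: fixed wooden rest, base 190x76x10 mm, origin under its centre. Two V-notched posts, 76 mm apart along the slope, 10 mm thick, V arms 43 mm wide overall, carry the shaft at 35 degrees above level; a stop plate at the low end keeps it from sliding. The slope rises toward the rest's -x (roughly to the robot's left). Between the posts the shaft is free at both sides and 40 mm below
- rest_seat (a point): point on the rest, 84 mm above its underside, where the middle of the stirrer's axis lies when it is seated against the stop; the axis runs through it along (-cos 35, 0, sin 35) degrees in the rest's frame
- bowl_floor (a point): centre of the inner floor of the bowl, 5 mm above the bench; axes as the world (x away from the robot, y to its left)
- bowl: fixed round steel bowl, 52 mm high, rim diameter 168 mm, flat inner floor about 90 mm across (5 mm thick), straight wall sloping outward from floor to rim; origin under the centre
- bead_1: drilled stone bead, ball of 20 mm, one of six alike in the bowl; origin at its centre
- bead_2: drilled stone bead, ball of 20 mm, one of six alike in the bowl; origin at its centre
- bead_3: drilled stone bead, ball of 20 mm, one of six alike in the bowl; origin at its centre
- bead_4: drilled stone bead, ball of 20 mm, one of six alike in the bowl; origin at its centre
- bead_5: drilled stone bead, ball of 20 mm, one of six alike in the bowl; origin at its centre
- bead_6: drilled stone bead, ball of 20 mm, one of six alike in the bowl; origin at its centre
- flux_jar: bystander: small open round jar, 47 mm wide, 35 mm high; origin under its centre
- felt_block: bystander: round dark felt block, 74 mm wide, 44 mm high; origin under its centre
- solder_stone_2: bystander: piece of rough firebrick, 60x72x17 mm; origin under its centre

How it is judged (in metres and radians):
On the way, in this order (a step that is already met when the one before it is completed fails the run):
1. the stirrer has been turned end for end and lies let go in the sloping rest, handle end up (distance between stirrer and rest_seat below 0.022 m and angle between stirrer's own x axis and vertical between 0.75 and 1.17 rad and horizontal distance between stir_end and rest_seat above 0.06 m and linear speed of stirrer below 0.03 m/s and contact force between the fingers and stirrer below 0.1 N and x of handle_end in the frame of rest below -0.05 m), for 0.3 s.
2. turn 1: stirring end within 25 mm of the bowl floor, stirrer within 25 degrees of upright, stirring end in the part of the bowl far from the robot (10 to 14 mm or more off centre) (z of stir_end in the frame of bowl_floor below 0.025 m and angle between stirrer's own x axis and vertical below 0.45 rad and x of stir_end in the frame of bowl_floor between 0.014 and 0.05 m and y of stir_end in the frame of bowl_floor between -0.05 and 0.05 m).
3. turn 1: stirring end within 25 mm of the bowl floor, stirrer within 25 degrees of upright, stirring end in the part of the bowl to the robot's right (10 to 14 mm or more off centre) (z of stir_end in the frame of bowl_floor below 0.025 m and angle between stirrer's own x axis and vertical below 0.45 rad and x of stir_end in the frame of bowl_floor between -0.013 and 0.013 m and y of stir_end in the frame of bowl_floor between -0.05 and -0.01 m).
4. turn 1: stirring end within 25 mm of the bowl floor, stirrer within 25 degrees of upright, stirring end in the part of the bowl nearest the robot (10 to 14 mm or more off centre) (z of stir_end in the frame of bowl_floor below 0.025 m and angle between stirrer's own x axis and vertical below 0.45 rad and x of stir_end in the frame of bowl_floor between -0.05 and -0.014 m and y of stir_end in the frame of bowl_floor between -0.05 and 0.05 m).
5. turn 1: stirring end within 25 mm of the bowl floor, stirrer within 25 degrees of upright, stirring end in the part of the bowl to the robot's left (10 to 14 mm or more off centre) (z of stir_end in the frame of bowl_floor below 0.025 m and angle between stirrer's own x axis and vertical below 0.45 rad and x of stir_end in the frame of bowl_floor between -0.013 and 0.013 m and y of stir_end in the frame of bowl_floor between 0.01 and 0.05 m).
6. turn 2: stirring end within 25 mm of the bowl floor, stirrer within 25 degrees of upright, stirring end in the part of the bowl far from the robot (10 to 14 mm or more off centre) (all of step 2).
7. turn 2: stirring end within 25 mm of the bowl floor, stirrer within 25 degrees of upright, stirring end in the part of the bowl to the robot's right (10 to 14 mm or more off centre) (all of step 3).
8. turn 2: stirring end within 25 mm of the bowl floor, stirrer within 25 degrees of upright, stirring end in the part of the bowl nearest the robot (10 to 14 mm or more off centre) (all of step 4).
9. turn 2: stirring end within 25 mm of the bowl floor, stirrer within 25 degrees of upright, stirring end in the part of the bowl to the robot's left (10 to 14 mm or more off centre) (all of step 5).
10. turn 2: stirring end within 25 mm of the bowl floor, stirrer within 25 degrees of upright, stirring end in the part of the bowl far from the robot (10 to 14 mm or more off centre) (all of step 6).
At the end, for the whole second after the job is handed in: The stirrer lies still and let go in the rest, handle end up: middle within 22 mm of the seat point, slope 23 to 47 degrees. All six beads are in the bowl; one or more of beads 1, 2, 6 and of beads 3, 4, 5 lie over 10 mm from where they began (all of step 1 and horizontal distance between each of bead_1, bead_2, bead_3, bead_4, bead_5, bead_6 and bowl_floor below 0.08 m and height (world z) of each of bead_1, bead_2, bead_3, bead_4, bead_5, bead_6 below 0.06 m and distance of any of bead_1, bead_2, bead_6 from where it was at the start of the episode above 0.01 m and distance of any of bead_3, bead_4, bead_5 from where it was at the start of the episode above 0.01 m); the robot touches nothing.
It fails at once if a bead leaves the bowl (horizontal distance between any of bead_1, bead_2, bead_3, bead_4, bead_5, bead_6 and bowl_floor above 0.095 m).
It fails at once if a bystander (jar, felt block, firebrick) is moved more than 30 mm (distance of any of flux_jar, felt_block, solder_stone_2 from where it was at the start of the episode above 0.03 m).
It also fails if it takes over 72 s, if anything falls off the work surface, if the arm or the gripper's body presses on something with over 40 N, if the wrist force passes 120 N, or if a joint passes its speed limit or range.

ROBOT

A 6-joint arm with a two-finger parallel gripper is mounted at the origin on a cart in front of the work surface, level with it; the furniture and walls round the work are solid. World frame = base frame: x ahead of the robot, y to its left, z up, the work surface at z = 0. Lengths are in mm, angles in rad, forces in N, time in s.
With the tool pointing down it reaches from about 350 to 975 mm from the base axis. Payload 7.1 kg.
Tool frame: the origin (TCP) lies midway between the tips of the shut fingers; the grasp point (between the pads) lies 19 mm behind it; z points along the fingers, y is the line along which they close (so a half turn about z gives the same grasp; the last joint's range is limited). The gripper opens to 88 mm and grips with 3 to 60 N. Pads are 20 mm wide; open, the fingers measure 115 mm over their backs; the gripper's body (75 mm by 178 mm) begins 61 mm behind the grasp point.
Start: joints at [1.089, 0.423, 1.63, -0, 1.089, -0.019], TCP at [279.002, 559.252, 222.675] pointing down, gripper open.
Joint ranges: [-3, 3], [-0.9, 2.11], [0.09, 2.58], [-1.31, 4.45], [0.11, 2.69], [-2.54, 2.54]. Speed limits (rad/s): [2.39, 2.39, 3.01, 3.14, 3.14, 3.14].

INTERFACE

Orientations are given as a rotation vector (axis times angle).
In Python, from workcell import get_obs, get_image, camera_params, close_job gives the robot as it stands.
- The arm moves only by the shell command python3 -m creep 'ROWS' [OPENING]. ROWS is a JSON object of lists of equal length, an entry for each row: "delta_pos": the shift along the tool's x, y, z in m, a list of three; "twist": the turn, a rotation vector about the tool's x, y, z in degrees, a list of three. A call has 1 to 20 rows; each row shifts and turns the commanded pose from where the row before left it, along the tool's axes as they then stand; what a row does not reach is not made up. A row lasts 1/12 s, in which the tool goes at most 41.7 mm and 7.16 degrees, less where a joint would pass 70% of its speed; a pose out of reach is approached as far as the arm can. A call with a gripper value outside its range is refused whole. OPENING is the opening, from 0 (shut) to 1 (fully open), set as the call begins (- or left out, the last holds). The fingers move at their own pace and stop on an object; the grip force is fixed at half the most. Time passes only in rows, so rows that do not move let the fingers close. It gives the time, the measured TCP pose, the force, the opening and the grip force at its end, in the units of the state.
- get_obs(): the state, without advancing time (a new reading comes with each control period).
- get_image(name): name is "side" or "top"; returns (picture, depth): 420x560x3 uint8, red, green, blue; 420x560 float32, mm along the optical axis (not along the pixel's ray), 0 where there is no reading.
- camera_params(name): a dict with "camera_matrix" (3x3 intrinsics, pixels), "extrinsics" (4x4, takes a point from camera to world coordinates). Camera axes: x right, y down, z forward; pixel columns grow to the right and rows downward; lengths in mm; the calibration is good to about 2 mm. A picture is of the moment at which its call begins. camera_params takes no time and is no camera call.
- close_job(): hands the job in; it is judged then, once.
The state is a dict: "t": time; "qpos": joint angles; "qvel": joint speeds; "joint_torque": joint torques, N m; "ee_pos": TCP position; "orientation": TCP orientation; "ft_force": force on the tool from outside, world axes, zero at the start; "moment": the same for the moment, N m; "width": finger opening in mm; "grasp_force": force on a finger pad.
Only numpy, scipy, OpenCV 4.12 (cv2) and the standard library are available. Lean on these libraries where they do the work, as an engineer would, in place of code of your own. Each camera call takes 0.05 s, during which the arm holds its last target. There are 200 camera calls.

## Working session

There is one attempt and no reset: what is moved stays moved. The work goes in short steps, Python scripts to look and compute and a shell command to move; the robot and the scene stay as the last step left them, time stands still between calls to the robot, and variables do not carry over. Pictures are saved under pics/ and viewed, at most 10 in all, crops included, and the job is handed in when it is done.

```bash
mkdir -p pics
cat > h.py <<'E'
import numpy as np, cv2
from scipy.spatial.transform import Rotation as R
from workcell import get_obs, get_image, camera_params, close_job
def snap(name,fn=None,crop=None,s=1):
    im,d=get_image(name); np.savez('/tmp/%s.npz'%name,im=im,d=d)
    if fn: save(im,fn,crop,s)
    return im,d
def save(im,fn,crop=None,s=1):
    if crop: im=im[crop[1]:crop[3],crop[0]:crop[2]]
    if s!=1: im=cv2.resize(im,None,fx=s,fy=s,interpolation=cv2.INTER_CUBIC)
    cv2.imwrite('pics/'+fn,np.ascontiguousarray(im[...,::-1]))
def cloud(name,d):
    p=camera_params(name);K=np.array(p['camera_matrix']);T=np.array(p['extrinsics'])
    v,u=np.mgrid[:d.shape[0],:d.shape[1]]
    c=np.stack([(u-K[0,2])/K[0,0]*d,(v-K[1,2])/K[1,1]*d,d],-1)
    return c@T[:3,:3].T+T[:3,3]
E
python3 - <<'E'
from h import *
for n in ['top','side']:
    im,d=snap(n,n+'0.png'); p=camera_params(n); print(n,np.round(p['camera_matrix'],1).tolist(),np.round(p['extrinsics'],3).tolist())
o=get_obs();print(o['t'],o['ee_pos'],o['orientation'],o['width'])
E
```

```text
top [[458.2, 0.0, 279.2], [0.0, 458.2, 214.1], [0.0, 0.0, 1.0]] [[-0.004, -0.976, 0.218, 370.197], [-1.0, 0.003, -0.006, -8.913], [0.006, -0.218, -0.976, 1046.072], [0.0, 0.0, 0.0, 1.0]]
side [[479.2, 0.0, 277.1], [0.0, 479.2, 217.9], [0.0, 0.0, 1.0]] [[0.992, -0.07, 0.108, 422.72], [-0.127, -0.376, 0.918, -1210.288], [-0.023, -0.924, -0.382, 583.749], [0.0, 0.0, 0.0, 1.0]]
0.1 [278.77935465 558.83148104 221.97853857] [-7.20414956e-01 -3.05752758e+00  2.07864766e-03] 87.64925042691154
```

View pics/top0.png

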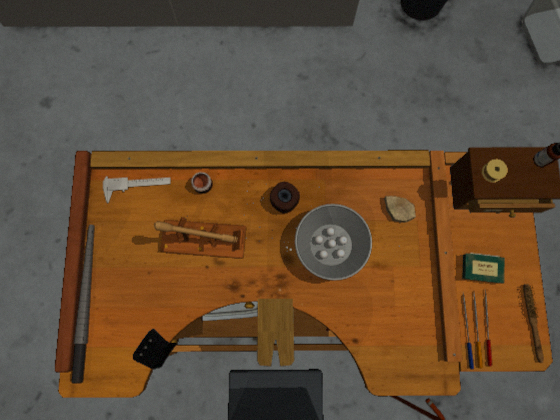

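View pics/side0.png

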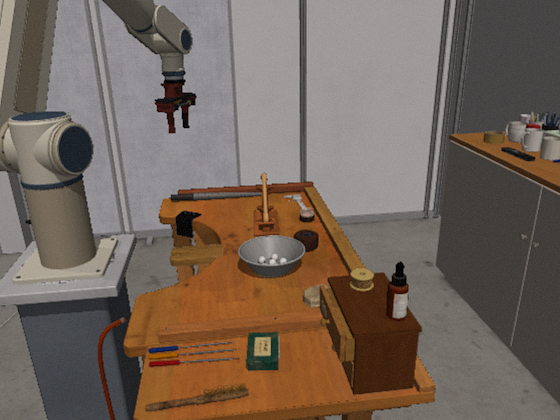

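Top view: the stirrer lies from its thick end at (157,227) to its handle at (238,240) in the rest. The bowl is at (333,242) with six beads, the jar at (201,183), the felt at (285,197) and the brick at (400,208). Next I measure in the cloud.

Run:
```python
from h import *
z=np.load('/tmp/top.npz');im,d=z['im'],z['d'];P=cloud('top',d)
def at(u,v,r=1):
    q=P[v-r:v+r+1,u-r:u+r+1].reshape(-1,3);return np.round(np.median(q,0),1)
for n,u,v in [('thick',160,228),('mid',198,233),('hand',232,239),('jarrim',201,175),('felt',285,190),('brick',400,208),('bench',260,260),('rim far',333,207),('rim near',333,277),('rimL',297,242),('rimR',370,242),('floor',345,255)]: print(n,at(u,v))
# stirrer: high points in region
m=np.zeros(d.shape,bool);m[210:262,140:255]=1
sel=m&(P[...,2]>25)&(d>0);q=P[sel];
print(len(q),q.min(0),q.max(0))
# rim
m=np.zeros(d.shape,bool);m[195:290,285:380]=1
sel=m&(P[...,2]>46)&(P[...,2]<60)&(d>0);q=P[sel][:,:2].astype(np.float32);c,r=cv2.minEnclosingCircle(q);print('rim',c,r)
save(im,'rest.png',(135,205,255,270),6); save(im,'beads.png',(290,200,376,285),7)
```

```text
thick [544.9 225.1 138.9]
mid [543.6 157.4  90.4]
hand [537.4  89.2  45.6]
jarrim [695.4 167.1  13. ]
felt [651.5 -28.9  36.4]
brick [ 613.1 -294.3   18.9]
bench [496.5  28.7  -0.8]
rim far [ 608.4 -135.8   50.5]
rim near [ 453.2 -131.5   46.7]
rimL [529.7 -54.2  50.1]
rimR [ 528.3 -214.4   51.9]
floor [ 506.1 -165.6    6.2]
912 [516.30320373  67.38167715  25.12204906] [572.69176443 238.53380166 146.72633924]
rim (530.7855224609375, -133.5249786376953) 85.09436798095703
```

View pics/rest.png

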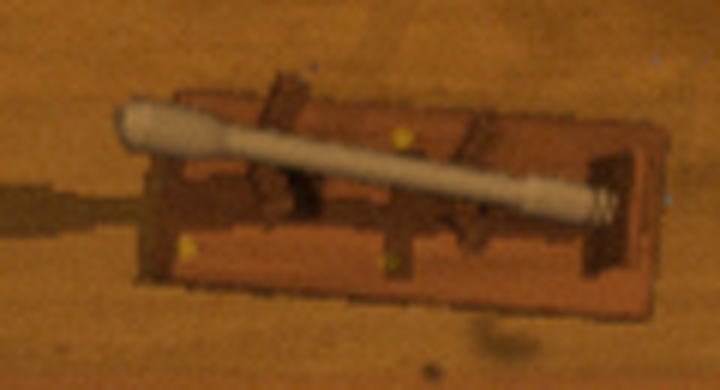

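View pics/beads.png

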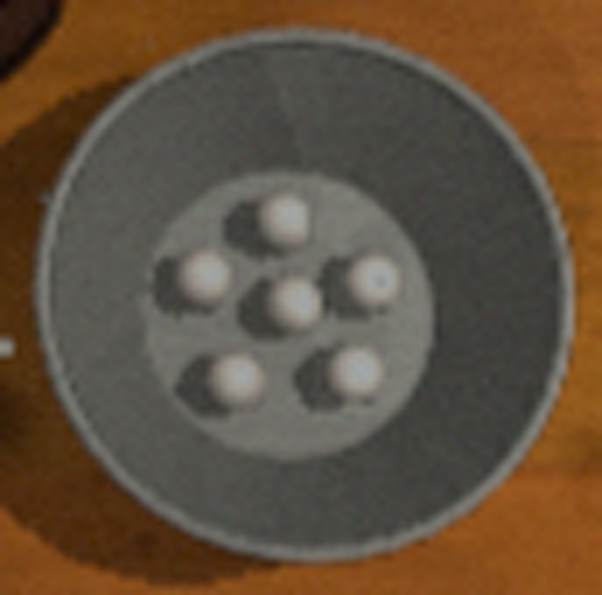

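Rest crop: the thick tip is at pixel (154.5,225) and the handle end, with its two lines, at (237.5,239) by the stop. Bowl crop: the far bead is at (331,231) and the right bead at (344,240), with a gap between them on the far-right side. Next I fit the stirrer axis and the bead positions.

Run:
```python
from h import *
from scipy.optimize import least_squares
z=np.load('/tmp/top.npz');im,d=z['im'].astype(int),z['d'];P=cloud('top',d)
p=camera_params('top');K=np.array(p['camera_matrix']);T=np.array(p['extrinsics'])
def onplane(u,v,zz):
    r=T[:3,:3]@np.array([(u-K[0,2])/K[0,0],(v-K[1,2])/K[1,1],1]);return T[:3,3]+r*(zz-T[2,3])/r[2]
m=np.zeros(d.shape,bool);m[215:250,150:242]=1
g=im[...,1]; sel=m&(P[...,2]>30)&(g>95)&(im.sum(-1)>260)
q=P[sel]; 
# shaft part, axis fit
c0=np.median(q,0);_,_,V=np.linalg.svd(q-q.mean(0),full_matrices=False);a=V[0]*np.sign(V[0][1])
for k in range(4):
    t=(q-q.mean(0))@a; r=np.linalg.norm(q-q.mean(0)-np.outer(t,a),axis=1); q=q[r<9]
    sh=q; _,_,V=np.linalg.svd(q-q.mean(0),full_matrices=False);a=V[0]*np.sign(V[0][1])
print('n',len(q),'dir',a,'elev',np.degrees(np.arcsin(a[2])),'yaw from +y toward +x',np.degrees(np.arctan2(a[0],a[1])),'mean',q.mean(0))
t=(q-q.mean(0))@a;print('extent',t.min(),t.max())
up=onplane(154.5,225,84+54.5);lo=onplane(237.5,239,84-54.5);print('ends',up,lo,'mid',(up+lo)/2,'len',np.linalg.norm(up-lo))
for x,y in [(285,220),(207,275),(376,280),(297,303),(237,378),(357,370)]: print(np.round(onplane(290+x/7-.5,200+y/7-.5,17)-[530.8,-133.5,0],1))
print('floor centre',onplane(290+290/7-.5,200+315/7-.5,5))
# rest base corners at z=10
for x,y in [(180,90),(665,125),(652,320),(138,280)]: print('corner',np.round(onplane(135+x/6-.5,205+y/6-.5,10),1))
```

```text
n 247 dir [0.06209389 0.81278691 0.57924242] elev 35.39727643609536 yaw from +y toward +x 4.368698225806507 mean [546.27120669 164.03512684  95.27828073]
extent -98.95561748741619 84.11840241554428
ends [551.19032364 236.61791496 138.5       ] [540.26941537  78.32822375  29.5       ] mid [545.7298695  157.47306935  84.        ] len 192.49907164358086
[29.5  1.6 17. ]
[11.4 27.4 17. ]
[  9.6 -27.5  17. ]
[ 2.1 -1.6 17. ]
[-22.3  18.5  17. ]
[-19.8 -20.3  17. ]
floor centre [ 530.83217158 -134.11197373    5.        ]
corner [589.7 249.1  10. ]
corner [575.3  62.5  10. ]
corner [500.3  66.5  10. ]
corner [516.2 261.3  10. ]
```

```bash
cat >> h.py <<'E'
def Rm(z,y):
    z=np.array(z,float);z/=np.linalg.norm(z);y=np.array(y,float);y-=z*(y@z);y/=np.linalg.norm(y)
    return np.c_[np.cross(y,z),y,z]
def plan(pos,Rt,pos0=None,R0=None):
    o=get_obs();p=np.array(o['ee_pos']) if pos0 is None else np.array(pos0);R0=R.from_rotvec(o['orientation']).as_matrix() if R0 is None else R0
    dp=np.array(pos)-p;w=np.degrees(R.from_matrix(R0.T@Rt).as_rotvec())
    print('shift(mm) old frame',np.round(R0.T@dp,1),' new frame',np.round(Rt.T@dp,1),'| turn deg',np.round(w,2),np.round(np.linalg.norm(w),1))
YAW=np.radians(4.4);MID=np.array([545.5,159.5,84.])
U=np.array([np.sin(YAW)*.819,np.cos(YAW)*.819,.5736]);N=np.array([np.sin(YAW)*.5736,np.cos(YAW)*.5736,-.819]);W=np.array([np.cos(YAW),-np.sin(YAW),0])
def ori(Rt,q1,s):
    for sg in (1,-1):
        M=R.from_euler('ZY',[q1,s]).as_matrix().T@Rt@R.from_euler('Z',-np.pi/2).as_matrix()
        a,b,c=R.from_matrix(M).as_euler('ZYZ');print('q4sg',sg,'q4,5,6',np.round([sg*a,b,c],2),'alt',np.round([a+np.pi,-b,c+np.pi],2))
E
python3 - <<'E'
from h import *
for s in (1.8,2.1):
  for sy in (1,-1): print(s,sy); ori(Rm(N,sy*W),.1,s)
R0=R.from_rotvec(get_obs()['orientation']).as_matrix();print(np.round(R0,2))
Rt=Rm(N,W);plan([545.5,90,200],Rt);plan([545.5,90,200],Rm(N,-W))
# handle-end grasp and upright
print('handle grasp (tool along -U)')
for sy in (1,-1): ori(Rm(-U,sy*W),.5,2.0)
print('tool 45deg')
for sy in (1,-1): ori(Rm(N-U,sy*W),.4,2.0)
print('upright along')
for sy in (1,-1): ori(Rm([0,0,-1],sy*W),-.24,2.0)
E
```

```text
1.8 1
q4sg 1 q4,5,6 [0.63 1.28 0.01] alt [ 3.77 -1.28  3.15]
q4sg -1 q4,5,6 [-0.63  1.28  0.01] alt [ 3.77 -1.28  3.15]
1.8 -1
q4sg 1 q4,5,6 [ 0.63  1.28 -3.13] alt [ 3.77 -1.28  0.01]
q4sg -1 q4,5,6 [-0.63  1.28 -3.13] alt [ 3.77 -1.28  0.01]
2.1 1
q4sg 1 q4,5,6 [ 0.71  1.05 -0.19] alt [ 3.85 -1.05  2.95]
q4sg -1 q4,5,6 [-0.71  1.05 -0.19] alt [ 3.85 -1.05  2.95]
2.1 -1
q4sg 1 q4,5,6 [0.71 1.05 2.95] alt [ 3.85 -1.05  6.09]
q4sg -1 q4,5,6 [-0.71  1.05  2.95] alt [ 3.85 -1.05  6.09]
[[-0.89  0.45 -0.  ]
 [ 0.45  0.89 -0.  ]
 [ 0.   -0.   -1.  ]]
shift(mm) old frame [-448.  -300.4   22.4]  new frame [-378.7  301.9 -238.4] | turn deg [-20.77  30.81  65.64] 75.4
shift(mm) old frame [-448.  -300.4   22.4]  new frame [ 378.7 -301.9 -238.4] | turn deg [ -34.14  -23.02 -108.1 ] 115.7
handle grasp (tool along -U)
q4sg 1 q4,5,6 [-0.77  1.74  0.69] alt [ 2.37 -1.74  3.83]
q4sg -1 q4,5,6 [0.77 1.74 0.69] alt [ 2.37 -1.74  3.83]
q4sg 1 q4,5,6 [-0.77  1.74 -2.45] alt [ 2.37 -1.74  0.69]
q4sg -1 q4,5,6 [ 0.77  1.74 -2.45] alt [ 2.37 -1.74  0.69]
tool 45deg
q4sg 1 q4,5,6 [-0.16  1.23  0.54] alt [ 2.98 -1.23  3.68]
q4sg -1 q4,5,6 [0.16 1.23 0.54] alt [ 2.98 -1.23  3.68]
q4sg 1 q4,5,6 [-0.16  1.23 -2.6 ] alt [ 2.98 -1.23  0.54]
q4sg -1 q4,5,6 [ 0.16  1.23 -2.6 ] alt [ 2.98 -1.23  0.54]
upright along
q4sg 1 q4,5,6 [ 0.    1.14 -0.16] alt [ 3.14 -1.14  2.98]
q4sg -1 q4,5,6 [-0.    1.14 -0.16] alt [ 3.14 -1.14  2.98]
q4sg 1 q4,5,6 [0.   1.14 2.98] alt [ 3.14 -1.14  6.12]
q4sg -1 q4,5,6 [-0.    1.14  2.98] alt [ 3.14 -1.14  6.12]
```

```bash
python3 -m creep '{"delta_pos":[[-0.0224,-0.015,-0.0005],[-0.0224,-0.015,-0.0005],[-0.0224,-0.015,-0.0005],[-0.0224,-0.015,-0.0005],[-0.0224,-0.015,-0.0005],[-0.0224,-0.015,-0.0005],[-0.0224,-0.015,-0.0005],[-0.0224,-0.015,-0.0005],[-0.0224,-0.015,-0.0005],[-0.0224,-0.015,-0.0005],[-0.0224,-0.015,-0.0005],[-0.0224,-0.015,-0.0005],[-0.0224,-0.015,-0.0005],[-0.0224,-0.015,-0.0005],[-0.0224,-0.015,-0.0005],[-0.0224,-0.015,-0.0005],[-0.0224,-0.015,-0.0005],[-0.0224,-0.015,-0.0005],[-0.0224,-0.015,-0.0005],[-0.0224,-0.015,-0.0005]],"twist":[[0,0,0],[0,0,0],[0,0,0],[0,0,0],[0,0,0],[0,0,0],[0,0,0],[0,0,0],[0,0,0],[0,0,0],[0,0,0],[0,0,0],[0,0,0],[0,0,0],[0,0,0],[0,0,0],[0,0,0],[0,0,0],[0,0,0],[0,0,0]]}' 1
python3 -c "
from h import *
o=get_obs();print(o['qpos'],o['ee_pos'],o['orientation'],o['ft_force'])"
python3 -m creep '{"delta_pos":[[0,0,0],[0,0,0],[0,0,0],[0,0,0]],"twist":[[-5.2,7.5,0],[-5.2,7.5,0],[-5.2,7.5,0],[0,0,0]]}'
python3 -c "
from h import *
o=get_obs();print(o['qpos'],o['ee_pos'],o['orientation'])
plan([545.5,90,230],Rm(N,W))"
```

```text
t: 1.77
ee_pos: [546.2, 89.5, 232.4]
orientation: [-0.72, -3.057, 0.0]
ft_force: [0.9, 0.8, 0.7]
width: 88.1
grasp_force: 0.0
[ 1.40895270e-01  3.07263596e-01  1.78053444e+00  1.33797128e-05
  1.05437220e+00 -9.67074010e-01] [546.19629602  89.49252393 232.43758993] [-7.20421307e-01 -3.05731757e+00  3.12957894e-04] [0.93106906 0.77392814 0.70841027]
t: 2.1
ee_pos: [546.9, 88.3, 231.3]
orientation: [-0.662, -2.781, -0.409]
ft_force: [-1.0, 0.1, -0.5]
width: 88.1
grasp_force: 0.0
[-0.04073579  0.40546903  1.69284384  0.34041933  1.2639633  -1.28430521] [546.8795478   88.25789231 231.28631591] [-0.66158189 -2.7808495  -0.40867948]
shift(mm) old frame [1.5 0.6 2. ]  new frame [ 0.6 -1.5  2. ] | turn deg [-19.66   7.89  63.33] 66.8
```

```bash
cat >> h.py <<'E'
from scipy.optimize import least_squares, minimize
def fk(q,k):
    a1,d1,a2,a3,d4,L=k;q1,q2,q3,q4,q5,q6=q;s=q2+q3
    Rr=R.from_euler('ZYZYZ',[q1,s,q4,q5,q6+np.pi/2]).as_matrix()
    r=a1+a2*np.sin(q2)+d4*np.sin(s)+a3*np.cos(s);z=d1+a2*np.cos(q2)+d4*np.cos(s)-a3*np.sin(s)
    return np.array([r*np.cos(q1),r*np.sin(q1),z])+L*Rr[:,2],Rr
DATA=[([1.089,.423,1.63,0,1.089,-.019],[279.002,559.252,222.675]),
([.140895,.3072636,1.7805344,0,1.0543722,-.967],[546.196,89.4925,232.4376]),
([-0.04073579,0.40546903,1.69284384,0.34041933,1.2639633,-1.28430521],[546.8795,88.2579,231.2863])]
def fitk():
    k0=np.array([0,300,400,0,400,250.])
    f=lambda k:np.concatenate([(fk(q,k)[0]-p) for q,p in DATA]+[(k-k0)*.003])
    return least_squares(f,k0)
LIM=np.array([[-3,3],[-.9,2.11],[.09,2.58],[-1.31,4.45],[.11,2.69],[-2.54,2.54]])
def ik(pos,Rt,k,q0=(0.1,.4,1.7,.3,1.2,0),lim=None):
    lim=LIM if lim is None else lim
    f=lambda q:np.concatenate([(fk(q,k)[0]-pos)/100,(fk(q,k)[1]-Rt).ravel()])
    r=least_squares(f,np.clip(q0,lim[:,0]+.01,lim[:,1]-.01),bounds=(lim[:,0],lim[:,1]));return r.x,r.cost
E
python3 - <<'E'
from h import *
o=get_obs();print('R err',abs(fk(o['qpos'],[0]*6)[1]-R.from_rotvec(o['orientation']).as_matrix()).max())
r=fitk();k=r.x;print(np.round(k,1),np.round(r.fun[:9],1))
L2=LIM.copy();L2[5]=[-7,7];L2[3]=[-2,2]
for b in (-50,-25,0,25,50):
  for g in (-40,-20,0,20,40):
    b_,g_=np.radians([b,g]);z=(N*np.cos(b_)+U*np.sin(b_));h=U*np.cos(b_)-N*np.sin(b_)
    z=R.from_rotvec(U*g_).apply(z);y=R.from_rotvec(U*g_).apply(W)
    q,c=ik(MID+19*z-30*0*z,Rm(z,y),k,lim=L2);print(b,g,np.round(q,2),'%.4f'%c,'z',np.round(z,2))
E
```

```text
Traceback (most recent call last):
  File "h.py", line 33, in fk
    Rr=R.from_euler('ZYZYZ',[q1,s,q4,q5,q6+np.pi/2]).as_matrix()
       ~~~~~~~~~~~~^^^^^^^^^^^^^^^^^^^^^^^^^^^^^^^^^
  File "scipy/spatial/transform/_rotation.pyx", line 1413, in scipy.spatial.transform._rotation.Rotation.from_euler
ValueError: Expected axis specification to be a non-empty string of upto 3 characters, got ZYZYZ
```

```bash
sed -i "s/R.from_euler('ZYZYZ',\[q1,s,q4,q5,q6+np.pi\/2\])/(R.from_euler('ZYZ',[q1,s,q4])*R.from_euler('YZ',[q5,q6+np.pi\/2]))/" h.py
cat > scan.py <<'E'
from h import *
o=get_obs();print('R err',abs(fk(o['qpos'],[0]*6)[1]-R.from_rotvec(o['orientation']).as_matrix()).max())
r=fitk();k=r.x;print(np.round(k,1),np.round(r.fun[:9],1))
L2=LIM.copy();L2[5]=[-7,7];L2[3]=[-2,2]
for b in (-50,-25,0,25,50):
  for g in (-40,-20,0,20,40):
    b_,g_=np.radians([b,g]);z=(N*np.cos(b_)+U*np.sin(b_))
    z=R.from_rotvec(U*g_).apply(z);y=R.from_rotvec(U*g_).apply(W)
    q,c=ik(MID+19*z,Rm(z,y),k,lim=L2);print(b,g,np.round(q,2),'%.4f'%c,'z',np.round(z,2))
E
python3 scan.py
```

```text
R err 3.3306690738754696e-16
[ -84.5  126.6  619.4 -103.1  459.9  346.9] [ 10.6  -5.5  -0.    1.7 -11.8   0.   -0.1  -0.1   0. ]
-50 -40 [ 0.59  0.42  2.15 -0.97  0.7   1.96] 0.0000 z [ 0.39 -0.38 -0.84]
-50 -20 [ 0.49  0.44  2.03 -0.57  0.72  1.25] 0.0000 z [ 0.2  -0.3  -0.93]
-50 0 [ 0.42  0.51  1.89 -0.3   0.89  0.7 ] 0.0000 z [-0.02 -0.26 -0.97]
-50 20 [ 0.38  0.61  1.73 -0.17  1.14  0.31] 0.0000 z [-0.24 -0.26 -0.93]
-50 40 [ 0.36  0.72  1.58 -0.14  1.4   0.02] 0.0000 z [-0.44 -0.31 -0.84]
-25 -40 [ 0.42  0.29  2.39 -2.    0.27  2.81] 0.0002 z [ 0.58  0.01 -0.81]
-25 -20 [0.27 0.32 2.22 0.12 0.25 0.41] 0.0000 z [ 0.32  0.12 -0.94]
-25 0 [0.19 0.43 2.   0.27 0.68 0.06] 0.0000 z [ 0.01  0.17 -0.98]
-25 20 [ 0.16  0.58  1.78  0.24  1.07 -0.09] 0.0000 z [-0.3   0.17 -0.94]
-25 40 [ 0.17  0.74  1.56  0.2   1.44 -0.2 ] 0.0000 z [-0.58  0.1  -0.81]
0 -40 [-0.01  0.33  2.44  2.    0.56 -1.68] 0.0406 z [ 0.67  0.39 -0.63]
0 -20 [-0.02  0.35  2.35  1.58  0.55 -1.29] 0.0000 z [ 0.38  0.51 -0.77]
0 0 [-0.05  0.46  2.1   0.92  0.81 -0.71] 0.0000 z [ 0.04  0.57 -0.82]
0 20 [-0.04  0.62  1.84  0.65  1.16 -0.49] 0.0000 z [-0.3   0.56 -0.77]
0 40 [-0.    0.8   1.61  0.51  1.52 -0.39] 0.0000 z [-0.61  0.49 -0.63]
25 -40 [-0.24  0.57  2.55  2.    1.23 -2.11] 0.0041 z [ 0.64  0.7  -0.33]
25 -20 [-0.24  0.54  2.38  1.64  1.07 -1.64] 0.0000 z [ 0.37  0.81 -0.46]
25 0 [-0.23  0.61  2.15  1.22  1.15 -1.15] 0.0000 z [ 0.07  0.86 -0.5 ]
25 20 [-0.19  0.73  1.92  0.95  1.36 -0.8 ] 0.0000 z [-0.24  0.86 -0.46]
25 40 [-0.14  0.87  1.7   0.79  1.63 -0.57] 0.0000 z [-0.52  0.79 -0.33]
50 -40 [-0.32  0.83  2.46  1.75  1.63 -2.27] 0.0000 z [0.48 0.88 0.04]
50 -20 [-0.33  0.8   2.32  1.54  1.52 -1.83] 0.0000 z [ 0.29  0.95 -0.06]
50 0 [-0.31  0.82  2.15  1.33  1.52 -1.41] 0.0000 z [ 0.08  0.99 -0.09]
50 20 [-0.27  0.89  1.99  1.15  1.62 -1.04] 0.0000 z [-0.14  0.99 -0.06]
50 40 [-0.22  0.97  1.84  1.03  1.78 -0.73] 0.0000 z [-0.34  0.94  0.04]
```

```bash
python3 - <<'E'
s=open('h.py').read()
s=s.replace("a1,d1,a2,a3,d4,L=k;","a1,d1,a2,a3,d4,L,e=(list(k)+[0])[:7];").replace("np.array([r*np.cos(q1),r*np.sin(q1),z])","np.array([r*np.cos(q1)-e*np.sin(q1),r*np.sin(q1)+e*np.cos(q1),z])").replace("k0=np.array([0,300,400,0,400,250.])","k0=np.array([0,300,450,0,450,220.,12])")
open('h.py','w').write(s)
s=open('scan.py').read().replace("(-50,-25,0,25,50)","(-50,-15,0,15)").replace("(-40,-20,0,20,40)","(-20,-10,0,10)")
open('scan.py','w').write(s)
E
python3 scan.py
```

```text
R err 3.3306690738754696e-16
[2.000e-01 3.148e+02 5.635e+02 8.010e+01 4.860e+02 3.097e+02 1.190e+01] [-0. -0.  0.  0. -0.  0.  0.  0. -0.]
-50 -20 [ 0.44  0.58  1.9  -0.58  0.7   1.22] 0.0000 z [ 0.2  -0.3  -0.93]
-50 -10 [ 0.41  0.59  1.84 -0.42  0.78  0.91] 0.0000 z [ 0.09 -0.27 -0.96]
-50 0 [ 0.38  0.62  1.77 -0.3   0.89  0.67] 0.0000 z [-0.02 -0.26 -0.97]
-50 10 [ 0.36  0.65  1.71 -0.23  1.02  0.46] 0.0000 z [-0.13 -0.25 -0.96]
-15 -20 [ 0.15  0.52  2.11  1.15  0.25 -0.71] 0.0000 z [ 0.35  0.28 -0.89]
-15 -10 [ 0.11  0.53  2.01  0.72  0.46 -0.37] 0.0000 z [ 0.19  0.32 -0.93]
-15 0 [ 0.09  0.57  1.91  0.56  0.68 -0.28] 0.0000 z [ 0.03  0.34 -0.94]
-15 10 [ 0.08  0.62  1.8   0.47  0.9  -0.25] 0.0000 z [-0.14  0.35 -0.93]
0 -20 [-0.    0.58  2.14  1.64  0.54 -1.34] 0.0000 z [ 0.38  0.51 -0.77]
0 -10 [-0.03  0.59  2.04  1.2   0.64 -0.94] 0.0000 z [ 0.22  0.55 -0.81]
0 0 [-0.04  0.63  1.93  0.92  0.8  -0.69] 0.0000 z [ 0.04  0.57 -0.82]
0 10 [-0.03  0.68  1.82  0.76  0.99 -0.55] 0.0000 z [-0.13  0.58 -0.81]
15 -20 [-0.13  0.7   2.13  1.7   0.86 -1.54] 0.0000 z [ 0.39  0.71 -0.59]
15 -10 [-0.14  0.7   2.03  1.39  0.89 -1.23] 0.0000 z [ 0.23  0.74 -0.63]
15 0 [-0.14  0.72  1.93  1.15  1.   -0.98] 0.0000 z [ 0.06  0.76 -0.64]
15 10 [-0.13  0.76  1.82  0.97  1.13 -0.79] 0.0000 z [-0.11  0.77 -0.63]
```

```bash
cat >> h.py <<'E'
def pose(b,g,s=1,C=None,off=0):
    "tool tilted b toward +U, rolled g about U, closing axis s*W; grasp point at C, retracted by off along tool z"
    b,g=np.radians([b,g]);z=N*np.cos(b)+U*np.sin(b);q=R.from_rotvec(U*g)
    z=q.apply(z);Rt=Rm(z,s*q.apply(W));return (MID if C is None else np.array(C,float))+(19-off)*z,Rt
E
python3 - <<'E'
from h import *
k=fitk().x
for off in (0,100):
  for s,q0 in ((1,(0,.6,2,1.2,.7,-1)),(-1,(0,.6,2,1.2,.7,2.1))):
    p,Rt=pose(0,-12,s,off=off);print(off,s,np.round(p,1),ik(p,Rt,k,q0))
p,Rt=pose(0,-12,1,off=100);plan(p,Rt)
E
```

```text
0 1 [550.3 169.8  68.8] (array([-0.02197456,  0.58989025,  2.05987795,  1.2733186 ,  0.61151984,
       -1.00445128]), np.float64(2.1110184680567373e-29))
0 -1 [550.3 169.8  68.8] (array([-0.02197456,  0.58989025,  2.05987795,  1.2733186 ,  0.61151984,
        2.13714138]), np.float64(3.407919786195197e-30))
100 1 [525.2 115.5 148.9] (array([-0.14386594,  0.40371275,  2.09082417,  1.02625618,  0.73532256,
       -0.82071347]), np.float64(8.703859819901102e-31))
100 -1 [525.2 115.5 148.9] (array([-0.14386594,  0.40371275,  2.09082417,  1.02625618,  0.73532256,
        2.32087918]), np.float64(3.4515737463164135e-29))
shift(mm) old frame [ 4.4 -4.2 89.2]  new frame [-26.4 -40.2  75.4] | turn deg [-30.38   1.24  64.31] 71.1
```

```bash
python3 -m creep '{"delta_pos":[[0,0,0],[0,0,0],[0,0,0],[0,0,0],[0,0,0],[0,0,0],[0,0,0],[0,0,0],[0,0,0],[0,0,0],[0,0,0],[-0.0066,-0.01,0.0188],[-0.0066,-0.01,0.0188],[-0.0066,-0.01,0.0188],[-0.0066,-0.01,0.0188],[0,0,0],[0,0,0]],"twist":[[-2.76,0.11,5.85],[-2.76,0.11,5.85],[-2.76,0.11,5.85],[-2.76,0.11,5.85],[-2.76,0.11,5.85],[-2.76,0.11,5.85],[-2.76,0.11,5.85],[-2.76,0.11,5.85],[-2.76,0.11,5.85],[-2.76,0.11,5.85],[-2.76,0.11,5.85],[0,0,0],[0,0,0],[0,0,0],[0,0,0],[0,0,0],[0,0,0]]}'
python3 - <<'E'
from h import *
p,Rt=pose(0,-12,1);plan(p,Rt);o=get_obs();print(np.round(o['qpos'],2))
im,d=snap('side','side1.png',(190,130,350,250),5)
E
```

```text
t: 3.52
ee_pos: [523.4, 118.2, 149.6]
orientation: [-2.082, -1.814, -0.829]
ft_force: [-0.3, -0.3, 0.4]
width: 87.6
grasp_force: 0.0
shift(mm) old frame [-2.1  2.4 99.6]  new frame [-2.5  2.2 99.6] | turn deg [-0.13  0.26  0.32] 0.4
[-0.14  0.4   2.1   1.02  0.73 -0.81]
```

View pics/side1.png

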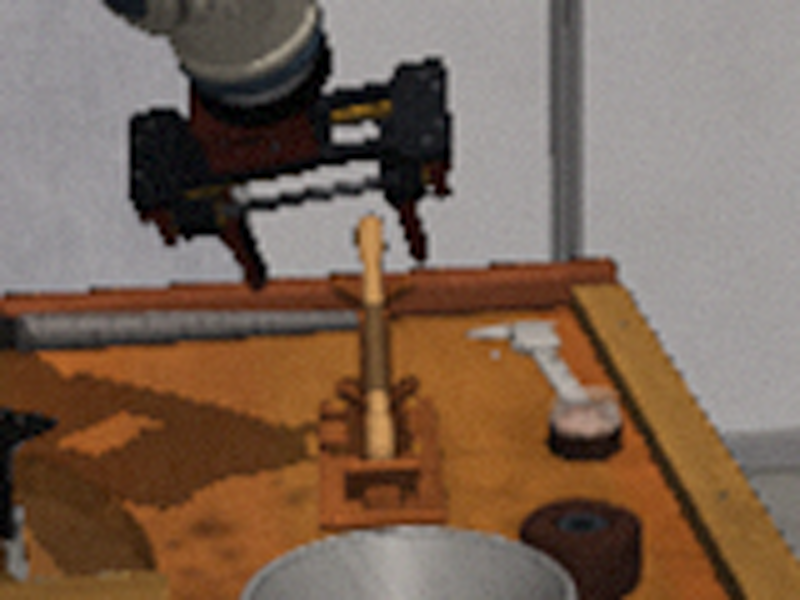

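The rod lies between the open fingers and the V posts are clear. Approach and close.

```bash
python3 -m creep '{"delta_pos":[[-0.002,0.002,0.012],[0,0,0.014],[0,0,0.014],[0,0,0.014],[0,0,0.014],[0,0,0.014],[0,0,0.012],[0,0,0.006],[0,0,0]],"twist":[[0,0,0.3],[0,0,0],[0,0,0],[0,0,0],[0,0,0],[0,0,0],[0,0,0],[0,0,0],[0,0,0]]}' 1
python3 - <<'E'
from h import *
p,Rt=pose(0,-12,1);plan(p,Rt)
im,d=snap('top');z=np.load('/tmp/top.npz')
E
python3 -m creep '{"delta_pos":[[0,0,0],[0,0,0],[0,0,0],[0,0,0],[0,0,0],[0,0,0],[0,0,0],[0,0,0],[0,0,0],[0,0,0]],"twist":[[0,0,0],[0,0,0],[0,0,0],[0,0,0],[0,0,0],[0,0,0],[0,0,0],[0,0,0],[0,0,0],[0,0,0]]}' 0
```

```text
t: 4.32
ee_pos: [552.4, 169.8, 69.6]
orientation: [-2.086, -1.809, -0.833]
ft_force: [0.8, -0.6, -0.7]
width: 88.0
grasp_force: 0.0
shift(mm) old frame [-0.6 -2.2  0.1]  new frame [-0.6 -2.2  0.1] | turn deg [0.08 0.18 0.1 ] 0.2
t: 5.2
ee_pos: [551.5, 169.5, 69.1]
orientation: [-2.087, -1.808, -0.832]
ft_force: [0.2, -0.3, 0.1]
width: 24.3
grasp_force: 0.0
```

```bash
python3 -m creep '{"delta_pos":[[0,0,0],[0,0,0],[0,0,0],[0,0,0]],"twist":[[0,0,0],[0,0,0],[0,0,0],[0,0,0]]}' 0
```

```text
t: 5.53
ee_pos: [551.2, 169.5, 69.1]
orientation: [-2.086, -1.808, -0.832]
ft_force: [-1.8, -1.4, 1.5]
width: 11.2
grasp_force: 30.0
```

```bash
python3 -m creep '{"delta_pos":[[0,0,-0.006],[0,0,-0.012],[0,0,-0.014],[0,0,-0.014],[0,0,-0.014],[0,0,-0.014],[0,0,-0.014],[0,0,-0.012],[0,0,0]],"twist":[[0,0,0],[0,0,0],[0,0,0],[0,0,0],[0,0,0],[0,0,0],[0,0,0],[0,0,0],[0,0,0]]}' 0
python3 -m creep '{"delta_pos":[[0,0,0],[0,0,0],[0,0,0],[0,0,0],[0,0,0],[0,0,0],[0,0,0],[0,0,0],[0,0,0],[0,0,0],[0,0,0],[0,0,0],[0,0,0],[0,0,0],[0,0,0],[0,0,0],[0,0,0],[0,0,0],[0,0,0],[0,0,0]],"twist":[[0,0,3],[0,0,6],[0,0,6],[0,0,6],[0,0,6],[0,0,6],[0,0,6],[0,0,6],[0,0,6],[0,0,6],[0,0,6],[0,0,6],[0,0,6],[0,0,6],[0,0,6],[0,0,6],[0,0,6],[0,0,6],[0,0,6],[0,0,6]]}' 0
python3 -m creep '{"delta_pos":[[0,0,0],[0,0,0],[0,0,0],[0,0,0],[0,0,0],[0,0,0],[0,0,0],[0,0,0],[0,0,0],[0,0,0],[0,0,0],[0,0,0],[0,0,0]],"twist":[[0,0,6],[0,0,6],[0,0,6],[0,0,6],[0,0,6],[0,0,6],[0,0,6],[0,0,6],[0,0,6],[0,0,6],[0,0,3],[0,0,0],[0,0,0]]}' 0
python3 - <<'E'
from h import *
o=get_obs();print(np.round(o['qpos'],2))
p,Rt=pose(0,-12,-1);plan(p,Rt)
im,d=snap('top','top2.png',(110,150,270,270),5); save(snap('side')[0],'side2.png',(190,130,350,250),5)
E
```

```text
t: 6.28
ee_pos: [527.1, 114.2, 151.3]
orientation: [-2.088, -1.809, -0.836]
ft_force: [-0.6, 0.2, 0.1]
width: 11.1
grasp_force: 30.0
t: 7.95
ee_pos: [526.4, 115.5, 149.1]
orientation: [-2.387, 0.764, -0.103]
ft_force: [-1.0, 0.1, -0.1]
width: 11.3
grasp_force: 30.0
t: 9.03
ee_pos: [526.4, 115.5, 149.2]
orientation: [-1.663, 1.917, 0.343]
ft_force: [0.0, 0.1, -1.1]
width: 11.3
grasp_force: 30.0
[-0.14  0.4   2.09  1.02  0.73  2.33]
shift(mm) old frame [-0.1  1.2 99.9]  new frame [ 0.2  1.2 99.9] | turn deg [-0.03 -0.21  0.14] 0.2
```

View pics/top2.png

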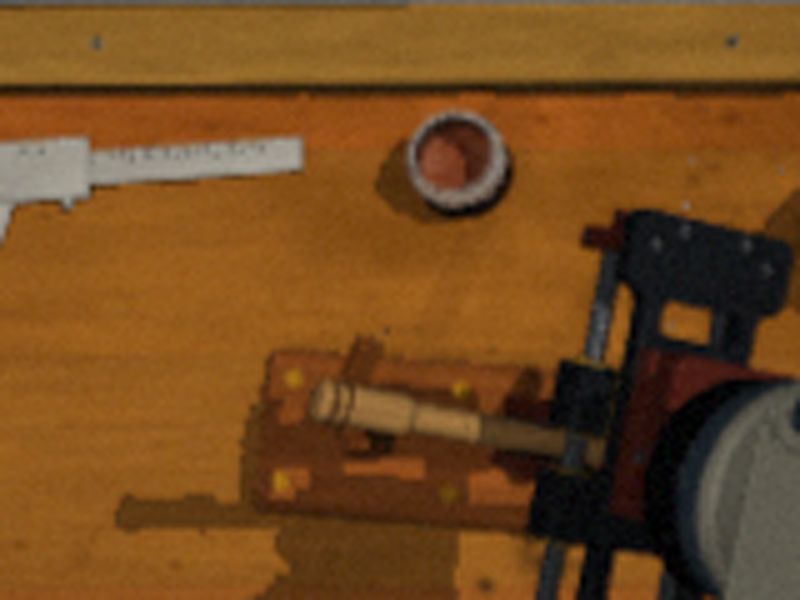

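The picture shows the handle with its two lines at the upper left, end at about pixel (173,230). Next I measure how far it sticks out from the grasp.

Run:
```python
from h import *
d=np.load('/tmp/top.npz');im,d=d['im'],d['d'];P=cloud('top',d)
o=get_obs();Rr=R.from_rotvec(o['orientation']).as_matrix();G=o['ee_pos']-19*Rr[:,2];x=Rr[:,0]*np.sign(Rr[1,0]);print('G',G,'rod dir by tool',x)
m=np.zeros(d.shape,bool);m[222:242,170:230]=1
g=im.astype(int).sum(-1)
q=P[m&(P[...,2]>100)&(P[...,1]>118)&(d>0)]
t=(q-G)@x; r=(q-G)-np.outer(t,x); h=r@-Rr[:,2]; w=r@Rr[:,1]
for a in range(0,110,8):
    s=(t>=a)&(t<a+8)
    if s.sum(): print(a,s.sum(),'h',np.round(np.percentile(h[s],[50,90]),1),'w',np.round(np.median(w[s]),1))
print('tmax',np.sort(t)[-6:])
```

```text
G [521.66030446 105.19041053 164.5712092 ] rod dir by tool [0.06154251 0.81898378 0.57050687]
8 11 h [-14.   -7.4] w 8.2
16 18 h [4.7 6.2] w 0.9
24 24 h [5.3 6.3] w 1.5
32 58 h [-85.3   6.3] w 0.1
40 59 h [-84.4   5.1] w 1.2
48 23 h [5.2 6.8] w 1.4
56 28 h [6.8 8.2] w 1.0
64 33 h [6.5 8.3] w 0.3
72 34 h [6.2 8.3] w 1.0
80 35 h [6.2 7.9] w 1.0
88 38 h [3.4 7.8] w 0.3
tmax [92.58853103 92.63817439 92.75133155 92.87385539 93.05637176 93.08031665]
```

```bash
python3 -m creep '{"delta_pos":[[-0.0035,0.0003,0.01],[0,0,0.014],[0,0,0.014],[0,0,0.014],[0,0,0.014],[0,0,0.012],[0,0,0.008],[0,0,0.006],[0,0,0.004],[0,0,0.003],[0,0,0]],"twist":[[0,-0.1,0],[0,0,0],[0,0,0],[0,0,0],[0,0,0],[0,0,0],[0,0,0],[0,0,0],[0,0,0],[0,0,0],[0,0,0]]}' 0
python3 - <<'E'
from h import *
p,Rt=pose(0,-12,-1);plan(p,Rt);print(get_obs()['ft_force'])
E
```

```text
t: 10.05
ee_pos: [551.3, 172.1, 71.8]
orientation: [-1.661, 1.917, 0.345]
ft_force: [-0.3, -0.2, -0.7]
width: 11.2
grasp_force: 30.0
shift(mm) old frame [3.7 1.  0.9]  new frame [3.7 1.  0.9] | turn deg [-0.04 -0.1   0.04] 0.1
[-0.28960991 -0.18270993 -0.69124933]
```

```bash
python3 -m creep '{"delta_pos":[[0,0,0.001],[0,0,0]],"twist":[[0,0,0],[0,0,0]]}' 0
python3 -m creep '{"delta_pos":[[0,0,0],[0,0,0],[0,0,0],[0,0,0],[0,0,0],[0,0,0],[0,0,0],[0,0,0]],"twist":[[0,0,0],[0,0,0],[0,0,0],[0,0,0],[0,0,0],[0,0,0],[0,0,0],[0,0,0]]}' 0.7
python3 -m creep '{"delta_pos":[[0,0,0],[0,0,0],[0,0,-0.01],[0,0,-0.016],[0,0,-0.02],[0,0,-0.02],[0,0,-0.02],[0,0,-0.02],[0,0,-0.02],[0,0,-0.02],[0,0,0]],"twist":[[0,0,0],[0,0,0],[0,0,0],[0,0,0],[0,0,0],[0,0,0],[0,0,0],[0,0,0],[0,0,0],[0,0,0],[0,0,0]]}' 0.7
python3 - <<'E'
from h import *
im,d=snap('top');P=cloud('top',d)
o=get_obs();print(np.round(o['qpos'],2),o['ee_pos'])
m=np.zeros(d.shape,bool);m[212:255,145:250]=1
q=P[m&(P[...,2]>28)&(d>0)]
t=(q-MID)@U;h=-(q-MID)@N;w=(q-MID)@W
for a in range(-104,112,8):
    s=(t>=a)&(t<a+8)&(abs(w)<12)&(h>-12)&(h<25)
    if s.sum(): print(a,s.sum(),'h',np.round(np.percentile(h[s],[50,90]),1),'w',np.round(np.median(w[s]),1))
save(im,'top3.png',(110,150,270,270),5)
E
```

```text
t: 10.22
ee_pos: [551.6, 172.3, 71.5]
orientation: [-1.661, 1.917, 0.345]
ft_force: [-0.1, -0.3, -0.8]
width: 11.3
grasp_force: 30.0
t: 10.88
ee_pos: [551.5, 172.5, 71.2]
orientation: [-1.661, 1.917, 0.345]
ft_force: [-0.6, 0.4, -0.4]
width: 59.8
grasp_force: 0.0
t: 11.8
ee_pos: [515.7, 92.0, 190.8]
orientation: [-1.659, 1.915, 0.34]
ft_force: [0.8, 1.2, 0.4]
width: 61.5
grasp_force: 0.0
[-0.2   0.31  2.09  0.93  0.81  2.4 ] [515.66983942  92.54790305 189.60455647]
-104 32 h [15.5 17.5] w -0.4
-96 3 h [15.9 17.1] w 3.9
-88 20 h [ 7.  10.6] w -2.0
-80 28 h [ 7.7 10.1] w -2.6
-72 29 h [7.7 9.8] w -2.1
-64 24 h [6.4 9.2] w -1.0
-56 21 h [5.8 7.4] w -1.7
-48 24 h [4.6 6.6] w 0.0
-40 45 h [2.2 6. ] w -1.8
-32 18 h [5.  7.1] w -0.8
-24 20 h [5.2 7.3] w -1.7
-16 19 h [4.2 6.6] w -1.5
-8 20 h [5.8 8.9] w -1.3
0 18 h [4.5 6.9] w -1.4
8 22 h [5.5 7.6] w -1.3
16 20 h [5.2 7.3] w -1.2
24 20 h [4.4 6.6] w -1.0
32 40 h [3.6 6.7] w -0.3
40 34 h [3.2 6.6] w -1.3
48 23 h [4.3 7.6] w -1.3
56 22 h [6.4 8.5] w -1.4
64 29 h [7.4 8.9] w -1.4
72 30 h [7.4 9.8] w -2.2
80 29 h [6.3 8.5] w -0.9
88 36 h [5.8 8.9] w -1.8
96 2 h [4.7 8.2] w 3.0
```

View pics/top3.png

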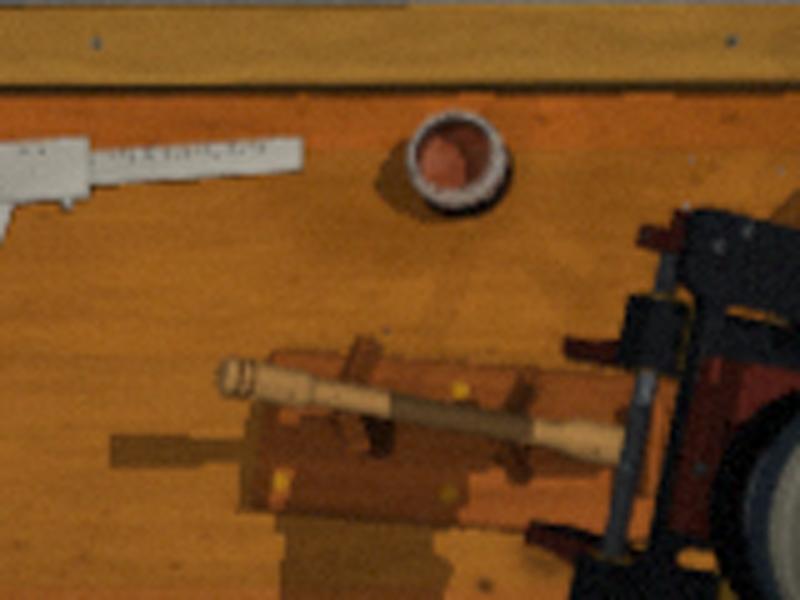

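The flipped stirrer is seated with the handle end at about (157,226) and the rod middle within a few mm of the seat. Next I plan the end-on handle grasp and the stirring poses.

```bash
cat >> h.py <<'E'
BC=np.array([530.8,-133.8,5.])
def upright(tip,b,g,s,t=80):
    "TCP pose with rod upright, same grasp; tip = stir_end world"
    p,Rt=pose(b,g,s,C=[0,0,0]);Q=R.align_vectors([[0,0,1],[W[0],W[1],0]],[U,W])[0].as_matrix()
    z=Q@Rt[:,2];return np.array(tip)+[0,0,95+t]+19*z,Q@Rt
E
python3 - <<'E'
from h import *
k=fitk().x
for b in (-90,-70):
 for g in (-30,0,30,60) if b==-90 else (0,):
  for s in (1,-1):
   out=[]
   for nm,(p,Rt) in dict(gr=pose(b,g,s,MID+80*U),ret=pose(b,g,s,MID+80*U,100),up=upright([545,160,130],b,g,s),bowl=upright(BC+[30,0,12],b,g,s),near=upright(BC+[-30,0,12],b,g,s)).items():
     q,c=ik(p,Rt,k,(.4,.6,1.7,-.3,1.2,.7 if s==1 else -2.4));out.append((nm,np.round(q,2).tolist(),round(float(c),4)))
   print(b,g,s);[print('   ',*x) for x in out]
E
```

```text
-90 -30 1
    gr [0.67, 0.86, 1.45, -0.65, 1.6, 1.52] 0.0
    ret [0.74, 0.86, 1.29, -0.61, 1.77, 1.47] 0.0
    up [0.26, 0.27, 1.7, 0.0, 1.17, 0.86] 0.0
    bowl [-0.25, 0.42, 1.78, -0.0, 0.95, 0.35] 0.0
    near [-0.28, 0.34, 1.9, 0.0, 0.9, 0.32] 0.0
-90 -30 -1
    gr [0.67, 0.86, 1.45, -0.65, 1.6, -1.62] 0.0
    ret [0.74, 0.86, 1.29, -0.61, 1.77, -1.67] 0.0
    up [0.26, 0.27, 1.7, 0.0, 1.17, -2.28] 0.0
    bowl [-0.18, 0.41, 1.79, -0.15, 0.93, -2.54] 0.0245
    near [-0.2, 0.33, 1.92, -0.17, 0.88, -2.54] 0.0266
-90 0 1
    gr [0.67, 0.86, 1.45, -0.65, 1.6, 0.99] 0.0
    ret [0.74, 0.86, 1.29, -0.61, 1.77, 0.95] 0.0
    up [0.26, 0.27, 1.7, -0.0, 1.17, 0.34] 0.0
    bowl [-0.25, 0.42, 1.78, -0.0, 0.95, -0.18] 0.0
    near [-0.28, 0.34, 1.9, 0.0, 0.9, -0.21] 0.0
-90 0 -1
    gr [0.67, 0.86, 1.45, -0.65, 1.6, -2.15] 0.0
    ret [0.74, 0.86, 1.29, -0.61, 1.77, -2.2] 0.0
    up [0.34, 0.27, 1.71, -0.14, 1.15, -2.54] 0.0335
    bowl [-0.06, 0.37, 1.93, -0.53, 0.72, -2.54] 0.1918
    near [-0.07, 0.3, 2.05, -0.55, 0.69, -2.54] 0.1805
-90 30 1
    gr [0.67, 0.86, 1.45, -0.65, 1.6, 0.47]
[... 849 characters left out ...]
0.4158
    up [0.52, 0.14, 2.12, -1.01, 0.55, -2.54] 0.5607
    bowl [-0.09, 0.33, 2.18, -1.31, 0.28, -2.54] 0.5631
    near [-0.07, 0.27, 2.27, -1.31, 0.32, -2.54] 0.5367
-70 0 1
    gr [0.59, 0.71, 1.57, -0.49, 1.31, 0.9] 0.0
    ret [0.65, 0.65, 1.44, -0.44, 1.49, 0.87] 0.0
    up [0.09, 0.25, 1.77, 0.39, 1.09, -0.01] 0.0
    bowl [-0.42, 0.47, 1.73, 0.37, 1.09, -0.54] 0.0
    near [-0.46, 0.4, 1.86, 0.37, 1.05, -0.6] 0.0
-70 0 -1
    gr [0.59, 0.71, 1.57, -0.49, 1.31, -2.24] 0.0
    ret [0.65, 0.65, 1.44, -0.44, 1.49, -2.28] 0.0
    up [0.28, 0.2, 1.8, 0.03, 0.99, -2.54] 0.1501
    bowl [-0.11, 0.33, 1.99, -0.41, 0.57, -2.54] 0.4641
    near [-0.12, 0.26, 2.11, -0.44, 0.52, -2.54] 0.4567
```

Run:
```python
from h import *
k=fitk().x;o=get_obs();q0=o['qpos']
Ri=R.from_euler('ZY',[.4-1.6-np.pi/2,np.pi]).as_matrix();pi=np.array([510,230,330.])
q,c=ik(pi,Ri,k,(.4,.3,1.6,0,1.2,1.6));print(np.round(q,2),c)
plan(pi,Ri)
p,Rt=pose(-90,0,1,MID+80*U+(-1.0)*W,100);print(p);plan(p,Rt,pi,Ri)
# joint path check of slerp leg1/leg2 (rotate then translate)
R0=R.from_rotvec(o['orientation']).as_matrix()
def leg(pa,Ra,pb,Rb,q):
    w=R.from_matrix(Ra.T@Rb).as_rotvec();qs=[]
    for f in np.linspace(0,1,9):
        q,c=ik(pa+(pb-pa)*min(1,f),Ra@R.from_rotvec(w*f).as_matrix(),k,q);qs.append(q);
        if c>1e-6: print('bad',f,c)
    print(np.round(qs,2)[::2].tolist());return q
q=leg(o['ee_pos'],R0,o['ee_pos']+[0,0,140],R0,q0);q=leg(o['ee_pos']+[0,0,140],R0,o['ee_pos']+[0,0,140],Ri,q)
q=leg(o['ee_pos']+[0,0,140],Ri,pi,Ri,q);q=leg(pi,Ri,pi,Rt,q);q=leg(pi,Rt,p,Rt,q)
plan(np.array(o['ee_pos'])+[0,0,140],Ri)
plan(pi,Ri,np.array(o['ee_pos'])+[0,0,140],Ri)
```

```text
[ 0.4   0.22  1.67 -0.    1.26  1.6 ] 2.82023341161159e-25
shift(mm) old frame [-192.4    7.8  -39.6]  new frame [  44.5 -130.2 -140.4] | turn deg [ -42.88   10.14 -114.66] 122.8
[554.61904158 291.04709788 176.3496    ]
shift(mm) old frame [ 63.7 -40.7 153.7]  new frame [162.7  39.8  35.5] | turn deg [-30.78 -48.92 -59.13] 82.7
bad 0.5 0.00034649107028584614
bad 0.625 0.0015917555080717336
bad 0.75 0.0037465019424635726
bad 0.875 0.006812206769829725
bad 1.0 0.010788774036680326
[[-0.2, 0.31, 2.09, 0.93, 0.81, 2.4], [-0.2, 0.25, 2.06, 0.87, 0.87, 2.49], [-0.21, 0.19, 2.04, 0.84, 0.92, 2.54], [-0.22, 0.15, 2.03, 0.84, 0.98, 2.54], [-0.24, 0.1, 2.0, 0.84, 1.05, 2.54]]
bad 0.0 0.01078877403668153
[[-0.24, 0.1, 2.0, 0.84, 1.05, 2.54], [-0.15, 0.15, 1.85, 0.57, 1.19, 2.37], [-0.06, 0.18, 1.76, 0.38, 1.28, 2.03], [0.05, 0.19, 1.72, 0.19, 1.3, 1.69], [0.15, 0.16, 1.74, -0.0, 1.24, 1.35]]
[[0.15, 0.16, 1.74, -0.0, 1.24, 1.35], [0.22, 0.17, 1.73, 0.0, 1.25, 1.42], [0.28, 0.18, 1.71, 0.0, 1.25, 1.48], [0.34, 0.2, 1.69, 0.0, 1.25, 1.54], [0.4, 0.22, 1.67, 0.0, 1.26, 1.6]]
[[0.4, 0.22, 1.67, 0.0, 1.26, 1.6], [0.48, 0.33, 1.54, -0.14, 1.49, 1.45], [0.56, 0.43, 1.45, -0.29, 1.67, 1.26], [0.64, 0.52, 1.41, -0.46, 1.8, 1.06], [0.72, 0.58, 1.43, -0.64, 1.86, 0.85]]
[[0.72, 0.58, 1.43, -0.64, 1.86, 0.85], [0.73, 0.65, 1.4, -0.63, 1.83, 0.88], [0.73, 0.72, 1.37, -0.62, 1.81, 0.91], [0.74, 0.79, 1.33, -0.61, 1.78, 0.93], [0.74, 0.86, 1.29, -0.61, 1.76, 0.95]]
shift(mm) old frame [ -80.1  -24.4 -112.2]  new frame [  -0.    0. -140.] | turn deg [ -42.88   10.14 -114.66] 122.8
shift(mm) old frame [  44.5 -130.2   -0.4]  new frame [  44.5 -130.2   -0.4] | turn deg [0. 0. 0.] 0.0
```

```bash
python3 -m creep '{"delta_pos":[[0,0,0],[0,0,0],[0,0,0],[0,0,0],[0,0,0],[0,0,0],[0,0,0],[0,0,0],[0,0,0],[0,0,0],[0,0,0],[0,0,0],[0,0,0],[0,0,0],[0,0,0],[0,0,0],[0,0,0],[0,0,0]],"twist":[[-2.38,0.56,-6.37],[-2.38,0.56,-6.37],[-2.38,0.56,-6.37],[-2.38,0.56,-6.37],[-2.38,0.56,-6.37],[-2.38,0.56,-6.37],[-2.38,0.56,-6.37],[-2.38,0.56,-6.37],[-2.38,0.56,-6.37],[-2.38,0.56,-6.37],[-2.38,0.56,-6.37],[-2.38,0.56,-6.37],[-2.38,0.56,-6.37],[-2.38,0.56,-6.37],[-2.38,0.56,-6.37],[-2.38,0.56,-6.37],[-2.38,0.56,-6.37],[-2.38,0.56,-6.37]]}' 0.7
python3 -m creep '{"delta_pos":[[0.0074,-0.0217,-0.0234],[0.0074,-0.0217,-0.0234],[0.0074,-0.0217,-0.0234],[0.0074,-0.0217,-0.0234],[0.0074,-0.0217,-0.0234],[0.0074,-0.0217,-0.0234],[0,0,0],[0,0,0],[0,0,0],[0,0,0],[0,0,0],[0,0,0],[0,0,0],[0,0,0],[0,0,0],[0,0,0],[0,0,0],[0,0,0],[0,0,0]],"twist":[[0,0,0],[0,0,0],[0,0,0],[0,0,0],[0,0,0],[0,0,0],[-2.565,-4.08,-4.93],[-2.565,-4.08,-4.93],[-2.565,-4.08,-4.93],[-2.565,-4.08,-4.93],[-2.565,-4.08,-4.93],[-2.565,-4.08,-4.93],[-2.565,-4.08,-4.93],[-2.565,-4.08,-4.93],[-2.565,-4.08,-4.93],[-2.565,-4.08,-4.93],[-2.565,-4.08,-4.93],[-2.565,-4.08,-4.93],[0,0,0]]}' 0.8
python3 - <<'E'
from h import *
p,Rt=pose(-90,0,1,MID+80*U-1*W,100);plan(p,Rt);print(np.round(get_obs()['qpos'],2))
E
```

```text
t: 13.35
ee_pos: [514.5, 94.5, 187.0]
orientation: [-3.084, -0.592, 0.006]
ft_force: [-1.2, -0.0, -0.7]
width: 62.0
grasp_force: 0.0
t: 14.93
ee_pos: [507.3, 232.2, 324.8]
orientation: [1.702, 1.601, -0.905]
ft_force: [-0.0, -0.2, -0.4]
width: 70.1
grasp_force: 0.0
shift(mm) old frame [156.8  45.2  33.3]  new frame [157.4  42.7  34.2] | turn deg [0.   0.31 0.91] 1.0
[ 0.73  0.59  1.43 -0.64  1.86  0.84]
```

```bash
python3 -m creep '{"delta_pos":[[0,0,0],[0.0262,0.0071,0.0057],[0.0262,0.0071,0.0057],[0.0262,0.0071,0.0057],[0.0262,0.0071,0.0057],[0.0262,0.0071,0.0057],[0.0262,0.0071,0.0057],[0,0,0],[0,0,0]],"twist":[[0,0.3,0.9],[0,0,0],[0,0,0],[0,0,0],[0,0,0],[0,0,0],[0,0,0],[0,0,0],[0,0,0]]}' 0.8
python3 - <<'E'
from h import *
p,Rt=pose(-90,0,1,MID+80*U-1*W,0);plan(p,Rt)
im,d=snap('top','top4.png',(90,150,250,270),5)
P=cloud('top',d);m=np.zeros(d.shape,bool);m[212:255,150:250]=1
q=P[m&(P[...,2]>28)&(d>0)];t=(q-MID)@U;h=-(q-MID)@N;w=(q-MID)@W
for a in range(56,104,8):
    s=(t>=a)&(t<a+8)&(abs(w)<12)&(h>-12)&(h<25)
    if s.sum(): print(a,s.sum(),np.round(t[s].max(),1),'h',np.round(np.percentile(h[s],[50,90]),1),'w',np.round(np.median(w[s]),1))
E
```

```text
t: 15.68
ee_pos: [558.3, 289.2, 180.4]
orientation: [1.73, 1.58, -0.886]
ft_force: [1.1, 0.5, 0.4]
width: 70.1
grasp_force: 0.0
shift(mm) old frame [  3.6  -3.5 101. ]  new frame [  4.3  -3.8 101. ] | turn deg [-0.19 -0.34 -0.71] 0.8
56 22 64.0 h [5.9 8.7] w -1.8
64 31 71.9 h [6.6 8.9] w -1.0
72 28 79.8 h [6.5 7.9] w -1.0
80 30 87.6 h [6.5 9.3] w -1.2
88 35 96.0 h [5.7 9.2] w -1.5
96 3 96.9 h [4.1 6.4] w -1.1
```

View pics/top4.png

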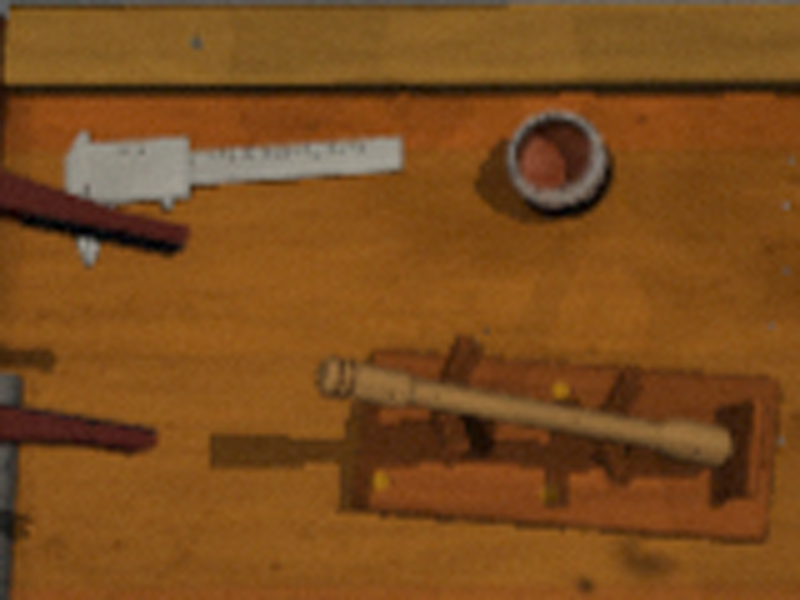

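The fingers straddle the line of the handle, whose end is at pixel (155,225). Advance and close.

```bash
python3 -m creep '{"delta_pos":[[0.0043,-0.0038,0.001],[0,0,0.01],[0,0,0.014],[0,0,0.014],[0,0,0.014],[0,0,0.014],[0,0,0.014],[0,0,0.012],[0,0,0.008],[0,0,0]],"twist":[[-0.2,-0.3,-0.7],[0,0,0],[0,0,0],[0,0,0],[0,0,0],[0,0,0],[0,0,0],[0,0,0],[0,0,0],[0,0,0]]}' 0.8
python3 -m creep '{"delta_pos":[[0,0,0],[0,0,0],[0,0,0],[0,0,0],[0,0,0],[0,0,0],[0,0,0],[0,0,0],[0,0,0],[0,0,0],[0,0,0],[0,0,0]],"twist":[[0,0,0],[0,0,0],[0,0,0],[0,0,0],[0,0,0],[0,0,0],[0,0,0],[0,0,0],[0,0,0],[0,0,0],[0,0,0],[0,0,0]]}' 0
python3 - <<'E'
from h import *
k=fitk().x
p,Rt=pose(-90,0,1,MID+80*U-1*W,0);plan(p,Rt)
o=get_obs();print(np.round(o['qpos'],2),o['ft_force'],o['width'])
E
```

```text
t: 16.57
ee_pos: [548.1, 208.1, 118.7]
orientation: [1.714, 1.59, -0.894]
ft_force: [0.2, -0.2, 0.2]
width: 70.3
grasp_force: 0.0
t: 17.57
ee_pos: [549.3, 209.9, 120.2]
orientation: [1.714, 1.59, -0.89]
ft_force: [3.9, -1.8, 1.9]
width: 15.3
grasp_force: 30.0
shift(mm) old frame [ 0.6 -0.9  1.2]  new frame [ 0.6 -0.9  1.2] | turn deg [ 0.21 -0.03  0.02] 0.2
[ 0.67  0.86  1.45 -0.65  1.59  0.99] [ 3.88641869 -1.75323932  1.90997373] 15.348250025854162
```

Run:
```python
from h import *
k=fitk().x;o=get_obs();p0=np.array(o['ee_pos']);R0=R.from_rotvec(o['orientation']).as_matrix()
p1=p0-120*R0[:,0];p2=p1+[0,0,110];pu,Ru=upright(BC+[25,-17,100],-90,0,1,78)
def leg(pa,Ra,pb,Rb,q,nm):
    w=R.from_matrix(Ra.T@Rb).as_rotvec();bad=0
    for f in np.linspace(0,1,9):
        q,c=ik(pa+(pb-pa)*f,Ra@R.from_rotvec(w*f).as_matrix(),k,q);bad=max(bad,c)
    print(nm,np.round(q,2),'%.6f'%bad,np.round(pb,0));return q
q=o['qpos'];q=leg(p0,R0,p1,R0,q,'lift');q=leg(p1,R0,p2,R0,q,'up');q=leg(p2,R0,p2,Ru,q,'turn');q=leg(p2,Ru,pu,Ru,q,'over');q=leg(pu,Ru,pu-[0,0,95],Ru,q,'down')
plan(p2,R0);plan(p2,Ru);plan(pu,Ru,p2,Ru)
```

```text
lift [ 0.59  0.67  1.56 -0.7   1.62  0.9 ] 0.000000 [544. 141. 218.]
up [ 0.59  0.54  1.5  -0.72  1.76  0.78] 0.000000 [544. 141. 328.]
turn [0.23 0.22 1.66 0.   1.26 0.31] 0.000000 [544. 141. 328.]
over [-0.29  0.31  1.71  0.    1.12 -0.21] 0.000000 [ 556. -151.  259.]
down [-0.29  0.43  1.78 -0.    0.93 -0.21] 0.000000 [ 556. -151.  164.]
shift(mm) old frame [-2.101e+02  2.000e-01 -6.320e+01]  new frame [-2.101e+02  2.000e-01 -6.320e+01] | turn deg [0. 0. 0.] 0.0
shift(mm) old frame [-2.101e+02  2.000e-01 -6.320e+01]  new frame [ -68.9    0.  -208.3] | turn deg [ 0.18 54.96  0.12] 55.0
shift(mm) old frame [-290.3   34.1   69.4]  new frame [-290.3   34.1   69.4] | turn deg [0. 0. 0.] 0.0
```

```bash
python3 -m creep '{"delta_pos":[[-0.004,0,0],[-0.012,0,0],[-0.02,0,0],[-0.021,0,0],[-0.021,0,0],[-0.021,0,0],[-0.021,0,0],[-0.0225,0,-0.0158],[-0.0225,0,-0.0158],[-0.0225,0,-0.0158],[-0.0225,0,-0.0158],[0,0,0],[0,0,0],[0,0,0],[0,0,0],[0,0,0],[0,0,0],[0,0,0],[0,0,0],[0,0,0]],"twist":[[0,0,0],[0,0,0],[0,0,0],[0,0,0],[0,0,0],[0,0,0],[0,0,0],[0,0,0],[0,0,0],[0,0,0],[0,0,0],[0.02,6.11,0.02],[0.02,6.11,0.02],[0.02,6.11,0.02],[0.02,6.11,0.02],[0.02,6.11,0.02],[0.02,6.11,0.02],[0.02,6.11,0.02],[0.02,6.11,0.02],[0.02,6.11,0.02]]}' 0
python3 -m creep '{"delta_pos":[[0,0,0],[-0.020,0.0024,0],[-0.030,0.0036,0],[-0.030,0.0036,0],[-0.030,0.0036,0],[-0.030,0.0036,0],[-0.030,0.0036,0],[-0.030,0.0036,0],[-0.030,0.0036,0],[-0.030,0.0036,0],[-0.020,0.0024,0],[-0.010,0.001,0],[0,0,0],[0,0,0]],"twist":[[0,0,0],[0,0,0],[0,0,0],[0,0,0],[0,0,0],[0,0,0],[0,0,0],[0,0,0],[0,0,0],[0,0,0],[0,0,0],[0,0,0],[0,0,0],[0,0,0]]}' 0
python3 - <<'E'
from h import *
pu,Ru=upright(BC+[25,-17,100],-90,0,1,78);plan(pu,Ru)
o=get_obs();print(o['ee_pos'],np.round(o['qpos'],2))
im,d=snap('side','side5.png',(210,110,340,290),3);P=cloud('side',d)
sel=(abs(P[...,0]-556)<15)&(abs(P[...,1]+151)<25)&(P[...,2]>60)&(P[...,2]<340)&(d>0);q=P[sel]
for z in range(160,330,10):
    s=(q[:,2]>=z)&(q[:,2]<z+10)
    if s.sum(): print(z,s.sum(),np.round(np.median(q[s],0),1),np.round(np.ptp(q[s][:,0]),1),q[s][:,2].min().round(1))
E
```

```text
t: 19.23
ee_pos: [542.8, 141.4, 329.2]
orientation: [-2.304, -2.13, -0.009]
ft_force: [0.3, 0.3, -1.5]
width: 15.3
grasp_force: 30.0
t: 20.4
ee_pos: [554.9, -149.8, 327.5]
orientation: [-2.306, -2.131, 0.001]
ft_force: [-0.4, 0.9, -1.1]
width: 15.5
grasp_force: 30.0
shift(mm) old frame [-1.   1.1 68.5]  new frame [-0.9  0.9 68.5] | turn deg [-0.11 -0.04 -0.11] 0.2
[ 554.94135735 -149.79281904  327.49553831] [-0.28  0.25  1.63  0.    1.26 -0.21]
170 14 [ 555.9 -156.3  178.3] 16.4 175.2
180 31 [ 557.2 -157.1  185.8] 16.9 180.6
190 34 [ 556.3 -156.   195.7] 17.7 190.1
200 29 [ 555.7 -154.8  204.8] 15.0 200.7
210 19 [ 556.2 -154.7  215.1] 9.6 210.2
220 22 [ 556.  -153.8  224.6] 10.1 220.1
230 21 [ 556.4 -154.3  235.9] 10.2 231.4
240 19 [ 556.6 -153.9  245.7] 9.8 241.4
250 20 [ 557.  -152.9  255.6] 9.8 250.1
260 21 [ 557.2 -152.8  264.6] 11.8 260.2
270 26 [ 556.  -153.3  274.7] 12.3 270.0
280 24 [ 555.4 -152.8  284.6] 11.8 280.1
290 20 [ 555.4 -153.   295.3] 9.8 290.6
300 20 [ 555.5 -152.8  304.8] 9.2 300.3
310 24 [ 555.8 -153.4  314.8] 9.0 310.0
320 29 [ 556.1 -154.2  326.6] 27.2 320.4
```

View pics/side5.png

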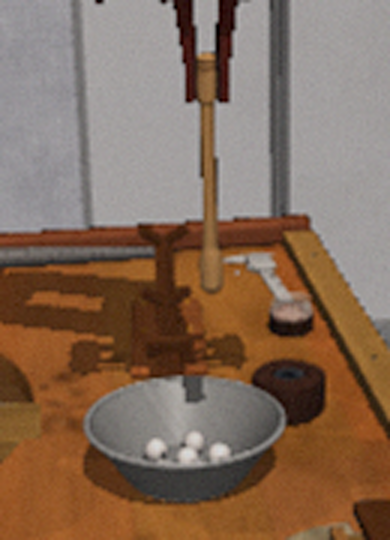

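The side picture shows the rod hanging upright with its tip at about pixel (280,206), above the far-right gap between the beads. Descend and generate the stirring rows.

```bash
python3 -m creep '{"delta_pos":[[-0.0005,0,0.02],[0,0,0.03],[0,0,0.03],[0,0,0.025],[0,0,0.015],[0,0,0.01],[0,0,0.008],[0,0,0.008],[0,0,0.007],[0,0,0.005],[0,0,0.002],[0,0,0]],"twist":[[0,0,0],[0,0,0],[0,0,0],[0,0,0],[0,0,0],[0,0,0],[0,0,0],[0,0,0],[0,0,0],[0,0,0],[0,0,0],[0,0,0]]}' 0
python3 - <<'E'
from h import *
o=get_obs();Rr=R.from_rotvec(o['orientation']).as_matrix();off=(np.array(o['ee_pos'])-BC)[:2]
print(off,o['ft_force'],o['ee_pos'][2]-155-5)
a0=np.degrees(np.arctan2(off[1],off[0]));print(a0)
th=np.radians(np.round(a0)-15*np.arange(0,25));pts=28*np.c_[np.cos(th),np.sin(th)]
pts[0]=off
d=np.diff(pts,axis=0)
dt=np.c_[d,np.zeros(24)]@Rr
print([[round(x/1000,4),round(y/1000,4),0] for x,y,_ in dt])
E
```

```text
t: 21.45
ee_pos: [555.6, -150.9, 167.9]
orientation: [-2.306, -2.133, -0.001]
ft_force: [0.4, -0.3, -0.4]
width: 15.1
grasp_force: 30.0
[ 24.77393972 -17.05861657] [ 0.44915092 -0.27828599 -0.40826614] 7.94172247579877
-34.55017112815978
[[np.float64(-0.0049), np.float64(-0.0064), 0], [np.float64(-0.0044), np.float64(-0.0058), 0], [np.float64(-0.0027), np.float64(-0.0068), 0], [np.float64(-0.0009), np.float64(-0.0073), 0], [np.float64(0.001), np.float64(-0.0072), 0], [np.float64(0.0029), np.float64(-0.0067), 0], [np.float64(0.0045), np.float64(-0.0058), 0], [np.float64(0.0058), np.float64(-0.0044), 0], [np.float64(0.0068), np.float64(-0.0027), 0], [np.float64(0.0073), np.float64(-0.0009), 0], [np.float64(0.0072), np.float64(0.001), 0], [np.float64(0.0067), np.float64(0.0029), 0], [np.float64(0.0058), np.float64(0.0045), 0], [np.float64(0.0044), np.float64(0.0058), 0], [np.float64(0.0027), np.float64(0.0068), 0], [np.float64(0.0009), np.float64(0.0073), 0], [np.float64(-0.001), np.float64(0.0072), 0], [np.float64(-0.0029), np.float64(0.0067), 0], [np.float64(-0.0045), np.float64(0.0058), 0], [np.float64(-0.0058), np.float64(0.0044), 0], [np.float64(-0.0068), np.float64(0.0027), 0], [np.float64(-0.0073), np.float64(0.0009), 0], [np.float64(-0.0072), np.float64(-0.001), 0], [np.float64(-0.0067), np.float64(-0.0029), 0]]
```

```bash
python3 -m creep '{"delta_pos":[[-0.0049,-0.0064,0],[-0.0044,-0.0058,0],[-0.0027,-0.0068,0],[-0.0009,-0.0073,0],[0.001,-0.0072,0],[0.0029,-0.0067,0],[0.0045,-0.0058,0],[0.0058,-0.0044,0],[0.0068,-0.0027,0],[0.0073,-0.0009,0],[0.0072,0.001,0],[0.0067,0.0029,0]],"twist":[[0,0,0],[0,0,0],[0,0,0],[0,0,0],[0,0,0],[0,0,0],[0,0,0],[0,0,0],[0,0,0],[0,0,0],[0,0,0],[0,0,0]]}' 0
python3 -c "
from h import *
o=get_obs();print(o['ee_pos']-BC,o['ft_force'],o['width'])"
python3 -m creep '{"delta_pos":[[0.0058,0.0045,0],[0.0044,0.0058,0],[0.0027,0.0068,0],[0.0009,0.0073,0],[-0.001,0.0072,0],[-0.0029,0.0067,0],[-0.0045,0.0058,0],[-0.0058,0.0044,0],[-0.0068,0.0027,0],[-0.0073,0.0009,0],[-0.0072,-0.001,0],[-0.0067,-0.0029,0]],"twist":[[0,0,0],[0,0,0],[0,0,0],[0,0,0],[0,0,0],[0,0,0],[0,0,0],[0,0,0],[0,0,0],[0,0,0],[0,0,0],[0,0,0]]}' 0
python3 - <<'E'
from h import *
o=get_obs();print(o['ee_pos']-BC,o['ft_force'],o['width'])
im,d=snap('side','side6.png',(215,170,335,290),5);P=cloud('side',d)
c=np.array(o['ee_pos']);sel=(abs(P[...,0]-c[0])<15)&(abs(P[...,1]-c[1])<25)&(P[...,2]>20)&(P[...,2]<170)&(d>0);q=P[sel]
for z in range(30,170,20):
    s=(q[:,2]>=z)&(q[:,2]<z+20)
    if s.sum(): print(z,s.sum(),np.round(np.median(q[s],0)-c,1))
E
```

```text
t: 22.45
ee_pos: [507.9, -117.7, 168.7]
orientation: [2.305, 2.132, 0.002]
ft_force: [3.7, -0.4, 3.7]
width: 15.6
grasp_force: 30.0
[-22.89564187  16.11056609 163.67098539] [ 3.684033   -0.40802463  3.73689743] 15.623044938828578
t: 23.45
ee_pos: [553.4, -150.4, 167.9]
orientation: [-2.306, -2.131, -0.002]
ft_force: [-0.7, 3.1, 1.5]
width: 15.5
grasp_force: 30.0
[ 22.60283709 -16.56958561 162.8603093 ] [-0.65543325  3.08769638  1.49210371] 15.480080527896003
30 6 [  -5.9  -23.3 -124. ]
50 25 [  -0.8  -22.9 -105.9]
70 33 [ -0.1 -20.3 -86.3]
90 40 [  0.5 -17.6 -68.6]
110 41 [ -0.4 -14.  -47.3]
130 40 [  0.2 -10.  -28.4]
150 46 [ 0.8 -7.6 -7.3]
```

View pics/side6.png

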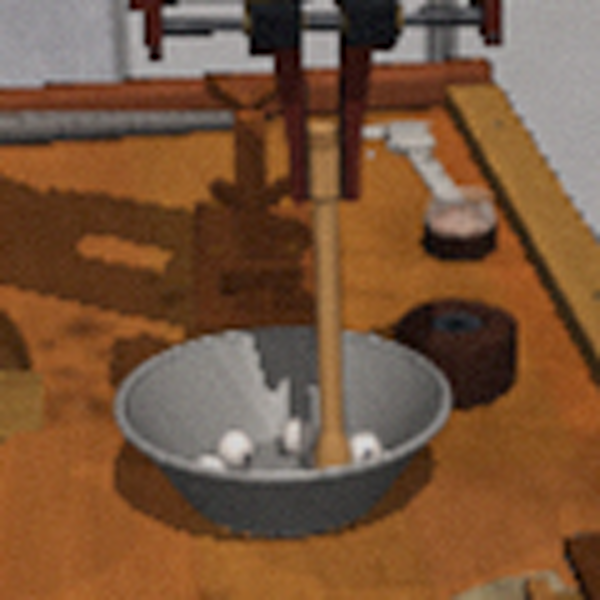

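The rod has tilted about 9-10° in the hand about the closing axis, because the beads wedged. Lift clear, untilt, and look numerically for beads and a free entry gap.

```bash
python3 -m creep '{"delta_pos":[[0,0,-0.01],[0,0,-0.02],[0,0,-0.02],[0,0,0],[0,0,0],[0,0,0]],"twist":[[0,0,0],[0,0,0],[0,0,0],[0,4.5,0],[0,4.5,0],[0,0,0]]}' 0
cat > look.py <<'E'
from h import *
def tilt():
    o=get_obs();c=np.array(o['ee_pos']);im,d=snap('side');P=cloud('side',d)
    sel=(abs(P[...,0]-c[0])<12)&(abs(P[...,1]-c[1])<40)&(P[...,2]>c[2]-112)&(P[...,2]<c[2]-25)&(d>0);q=P[sel]-c
    q=q[abs(q[:,0]-np.median(q[:,0]))<7]
    f=lambda i:np.polyfit(q[:,2],q[:,i],1)
    ax,ay=f(0),f(1);print('off',np.round(c-BC,1),'slope deg x,y',np.round(np.degrees([ax[0],ay[0]]),1),'tip rel TCP (raw y incl -6)',np.round(np.polyval(ax,-155),1),np.round(np.polyval(ay,-155)+5.5,1),'n',len(q))
    lo=P[(abs(P[...,0]-c[0])<25)&(abs(P[...,1]-c[1])<40)&(P[...,2]>28)&(d>0)]
    return im,d,P
def beads(name,im,d,P):
    i=im.astype(int);h=(i.min(-1)>130)&(P[...,2]<32)&(P[...,2]>7)&(np.hypot(P[...,0]-BC[0],P[...,1]-BC[1])<70)
    n,l,s,c=cv2.connectedComponentsWithStats(h.astype(np.uint8))
    for j in range(1,n):
        if s[j,4]>5: print(name,s[j,4],np.round(np.median(P[l==j],0)-BC,1))
if __name__=='__main__':
    a=tilt();beads('side',*a)
    im,d=snap('top');beads('top',im,d,cloud('top',d))
E
python3 look.py
```

```text
t: 24.0
ee_pos: [553.5, -151.2, 218.9]
orientation: [-2.225, -2.055, -0.179]
ft_force: [-0.3, 1.1, -1.5]
width: 15.3
grasp_force: 30.0
off [ 22.7 -17.4 213.9] slope deg x,y [0.7 0.8] tip rel TCP (raw y incl -6) -0.3 -3.4 n 166
side 179 [-8.5 56.3 16.1]
side 54 [37.   0.2 15.6]
top 24 [41.8  5.1 18.4]
top 7 [25.6 -5.8 18.6]
top 9 [ 7.3 28.7 20.2]
top 29 [-20.5 -22.5  18.8]
top 29 [-23.9  18.3  18.8]
top 30 [-39.2  -6.3  18.4]
```

```bash
cat > circ.py <<'E'
import sys
from h import *
# usage: tip offset rel TCP (x,y), radius, n rows, step deg ; rows keep TCP height
tx,ty,r,n=map(float,sys.argv[1:5]);n=int(n)
o=get_obs();Rr=R.from_rotvec(o['orientation']).as_matrix();off=(np.array(o['ee_pos'])-BC)[:2]+[tx,ty]
a0=np.degrees(np.arctan2(off[1],off[0]));print('tip',off,'ang',a0)
th=np.radians(a0-15*np.arange(0,n+1));pts=r*np.c_[np.cos(th),np.sin(th)];pts[0]=off
d=np.c_[np.diff(pts,axis=0),np.zeros(n)]@Rr/1000
print('['+','.join('[%.4f,%.4f,%.4f]'%tuple(x) for x in d)+']')
print('down 10mm =',np.round(Rr.T@[0,0,-10],2),'world +y 10',np.round(Rr.T@[0,10,0],2))
E
python3 - <<'E'
from h import *
o=get_obs();Rr=R.from_rotvec(o['orientation']).as_matrix()
print(Rr.T@[0,-5.5,0],Rr.T@[0,0,-51])
E
```

```text
[-5.41641541  0.43781352 -0.84897787] [-7.89385193e+00  4.49493623e-02  5.03853657e+01]
```

```bash
python3 -m creep '{"delta_pos":[[-0.0054,0.0004,-0.0008],[-0.0023,0,0.0148],[-0.0019,0,0.0119],[-0.0015,0,0.0098],[-0.0012,0,0.0079],[-0.0009,0,0.0059],[0,0,0],[0,0,0]],"twist":[[0,0,0],[0,0,0],[0,0,0],[0,0,0],[0,0,0],[0,0,0],[0,0,0],[0,0,0]]}' 0
python3 circ.py 0 -3 22 24; python3 -c "
from look import *
tilt();print(get_obs()['ft_force'])"
```

```text
t: 24.77
ee_pos: [553.3, -154.9, 166.5]
orientation: [-2.223, -2.056, -0.174]
ft_force: [0.4, 0.5, -1.0]
width: 15.4
grasp_force: 30.0
tip [ 22.4691236  -24.08883078] ang -46.99246239692093
[[0.0037,-0.0125,0.0006],[-0.0024,-0.0052,-0.0004],[-0.0010,-0.0057,-0.0001],[0.0005,-0.0057,0.0001],[0.0019,-0.0054,0.0003],[0.0033,-0.0047,0.0005],[0.0043,-0.0037,0.0007],[0.0051,-0.0024,0.0008],[0.0056,-0.0010,0.0009],[0.0057,0.0005,0.0009],[0.0053,0.0020,0.0008],[0.0046,0.0033,0.0007],[0.0036,0.0044,0.0006],[0.0024,0.0052,0.0004],[0.0010,0.0057,0.0001],[-0.0005,0.0057,-0.0001],[-0.0019,0.0054,-0.0003],[-0.0033,0.0047,-0.0005],[-0.0043,0.0037,-0.0007],[-0.0051,0.0024,-0.0008],[-0.0056,0.0010,-0.0009],[-0.0057,-0.0005,-0.0009],[-0.0053,-0.0020,-0.0008],[-0.0046,-0.0033,-0.0007]]
down 10mm = [-1.57  0.01  9.88] world +y 10 [ 9.85 -0.78  1.57]
off [ 22.5 -21.1 161.5] slope deg x,y [-0.4  2.3] tip rel TCP (raw y incl -6) 1.3 -5.9 n 163
[-0.16012508 -0.44059    -1.04885012]
```

Run half a turn and check the tilt, then the rest of the turn.

```bash
python3 -m creep '{"delta_pos":[[0.002,-0.0062,0.0003],[0.0017,-0.0063,0.0003],[-0.0024,-0.0052,-0.0004],[-0.0010,-0.0057,-0.0001],[0.0005,-0.0057,0.0001],[0.0019,-0.0054,0.0003],[0.0033,-0.0047,0.0005],[0.0043,-0.0037,0.0007]],"twist":[[0,0,0],[0,0,0],[0,0,0],[0,0,0],[0,0,0],[0,0,0],[0,0,0],[0,0,0]]}' 0
python3 -c "
from look import *
tilt();print(get_obs()['ft_force'])"
python3 -m creep '{"delta_pos":[[0.0051,-0.0024,0.0008],[0.0056,-0.0010,0.0009],[0.0057,0.0005,0.0009],[0.0053,0.0020,0.0008],[0.0046,0.0033,0.0007],[0.0036,0.0044,0.0006]],"twist":[[0,0,0],[0,0,0],[0,0,0],[0,0,0],[0,0,0],[0,0,0]]}' 0
python3 -c "
from look import *
tilt();print(get_obs()['ft_force'])"
```

```text
t: 25.48
ee_pos: [511.2, -141.2, 167.0]
orientation: [-2.225, -2.056, -0.176]
ft_force: [1.2, 0.7, 0.3]
width: 15.7
grasp_force: 30.0
off [-19.6  -7.4 162. ] slope deg x,y [-0.3  1.4] tip rel TCP (raw y incl -6) 2.2 -4.1 n 161
[-0.029738    0.44723745  1.53478691]
t: 26.03
ee_pos: [520.8, -110.9, 166.7]
orientation: [-2.223, -2.057, -0.175]
ft_force: [0.7, 0.8, -1.3]
width: 15.7
grasp_force: 30.0
off [-10.   22.9 161.7] slope deg x,y [-0.3  1.6] tip rel TCP (raw y incl -6) 1.5 -4.1 n 157
[ 0.27718794  0.40277952 -1.14254382]
```

```bash
python3 -m creep '{"delta_pos":[[0.0024,0.0052,0.0004],[0.0010,0.0057,0.0001],[-0.0005,0.0057,-0.0001],[-0.0019,0.0054,-0.0003],[-0.0033,0.0047,-0.0005],[-0.0043,0.0037,-0.0007],[-0.0051,0.0024,-0.0008],[-0.0056,0.0010,-0.0009],[-0.0057,-0.0005,-0.0009],[-0.0053,-0.0020,-0.0008]],"twist":[[0,0,0],[0,0,0],[0,0,0],[0,0,0],[0,0,0],[0,0,0],[0,0,0],[0,0,0],[0,0,0],[0,0,0]]}' 0
python3 -c "
from look import *
tilt();print(get_obs()['ft_force'])"
python3 circ.py 1.5 -4 23 24
```

```text
t: 26.92
ee_pos: [549.4, -143.5, 166.8]
orientation: [-2.224, -2.056, -0.175]
ft_force: [0.5, -0.3, -1.0]
width: 15.3
grasp_force: 30.0
off [ 18.6  -9.7 161.8] slope deg x,y [-0.6  1.6] tip rel TCP (raw y incl -6) 1.7 -4.6 n 159
[-0.0171343  -0.64626235 -0.26533603]
tip [ 19.51439083 -14.39475558] ang -36.41427460230051
[[-0.0039,-0.0049,-0.0006],[-0.0035,-0.0049,-0.0005],[-0.0021,-0.0056,-0.0003],[-0.0006,-0.0060,-0.0001],[0.0010,-0.0059,0.0002],[0.0024,-0.0055,0.0004],[0.0038,-0.0046,0.0006],[0.0048,-0.0035,0.0008],[0.0056,-0.0021,0.0009],[0.0059,-0.0006,0.0009],[0.0059,0.0010,0.0009],[0.0054,0.0025,0.0009],[0.0046,0.0038,0.0007],[0.0035,0.0049,0.0005],[0.0021,0.0056,0.0003],[0.0006,0.0060,0.0001],[-0.0010,0.0059,-0.0002],[-0.0024,0.0055,-0.0004],[-0.0038,0.0046,-0.0006],[-0.0048,0.0035,-0.0008],[-0.0056,0.0021,-0.0009],[-0.0059,0.0006,-0.0009],[-0.0059,-0.0010,-0.0009],[-0.0054,-0.0025,-0.0009]]
down 10mm = [-1.57  0.01  9.88] world +y 10 [ 9.85 -0.79  1.56]
```

```bash
python3 -m creep '{"delta_pos":[[-0.0039,-0.0049,-0.0006],[-0.0035,-0.0049,-0.0005],[-0.0021,-0.0056,-0.0003],[-0.0006,-0.0060,-0.0001],[0.0010,-0.0059,0.0002],[0.0024,-0.0055,0.0004],[0.0038,-0.0046,0.0006],[0.0048,-0.0035,0.0008],[0.0056,-0.0021,0.0009],[0.0059,-0.0006,0.0009],[0.0059,0.0010,0.0009],[0.0054,0.0025,0.0009],[0.0046,0.0038,0.0007]],"twist":[[0,0,0],[0,0,0],[0,0,0],[0,0,0],[0,0,0],[0,0,0],[0,0,0],[0,0,0],[0,0,0],[0,0,0],[0,0,0],[0,0,0],[0,0,0]]}' 0
python3 -c "
from look import *
tilt()"
python3 -m creep '{"delta_pos":[[0.0035,0.0049,0.0005],[0.0021,0.0056,0.0003],[0.0006,0.0060,0.0001],[-0.0010,0.0059,-0.0002],[-0.0024,0.0055,-0.0004],[-0.0038,0.0046,-0.0006],[-0.0048,0.0035,-0.0008],[-0.0056,0.0021,-0.0009],[-0.0059,0.0006,-0.0009],[-0.0059,-0.0010,-0.0009],[-0.0054,-0.0025,-0.0009]],"twist":[[0,0,0],[0,0,0],[0,0,0],[0,0,0],[0,0,0],[0,0,0],[0,0,0],[0,0,0],[0,0,0],[0,0,0],[0,0,0]]}' 0
python3 -c "
from look import *
tilt()"
python3 circ.py 1.5 -4 23 24
```

```text
t: 28.05
ee_pos: [515.8, -109.4, 166.6]
orientation: [-2.223, -2.057, -0.175]
ft_force: [-0.1, -0.7, -0.4]
width: 15.7
grasp_force: 30.0
off [-15.   24.4 161.6] slope deg x,y [-0.   1.9] tip rel TCP (raw y incl -6) 1.1 -4.5 n 153
t: 29.02
ee_pos: [548.3, -142.7, 166.8]
orientation: [-2.224, -2.056, -0.175]
ft_force: [0.2, -0.5, -0.6]
width: 15.8
grasp_force: 30.0
off [ 17.5  -8.9 161.8] slope deg x,y [1.6 1.5] tip rel TCP (raw y incl -6) -1.5 -4.4 n 165
tip [ 18.27922419 -13.55220691] ang -36.553217672615325
[[-0.0047,-0.0036,-0.0007],[-0.0034,-0.0049,-0.0005],[-0.0021,-0.0056,-0.0003],[-0.0006,-0.0060,-0.0001],[0.0010,-0.0059,0.0002],[0.0025,-0.0055,0.0004],[0.0038,-0.0046,0.0006],[0.0048,-0.0035,0.0008],[0.0056,-0.0021,0.0009],[0.0059,-0.0006,0.0009],[0.0058,0.0010,0.0009],[0.0054,0.0025,0.0009],[0.0046,0.0038,0.0007],[0.0034,0.0049,0.0005],[0.0021,0.0056,0.0003],[0.0006,0.0060,0.0001],[-0.0010,0.0059,-0.0002],[-0.0025,0.0055,-0.0004],[-0.0038,0.0046,-0.0006],[-0.0048,0.0035,-0.0008],[-0.0056,0.0021,-0.0009],[-0.0059,0.0006,-0.0009],[-0.0058,-0.0010,-0.0009],[-0.0054,-0.0025,-0.0009]]
down 10mm = [-1.57  0.01  9.88] world +y 10 [ 9.85 -0.79  1.56]
```

```bash
python3 -m creep '{"delta_pos":[[-0.0047,-0.0036,-0.0007],[-0.0034,-0.0049,-0.0005],[-0.0021,-0.0056,-0.0003],[-0.0006,-0.0060,-0.0001],[0.0010,-0.0059,0.0002],[0.0025,-0.0055,0.0004],[0.0038,-0.0046,0.0006],[0.0048,-0.0035,0.0008],[0.0056,-0.0021,0.0009],[0.0059,-0.0006,0.0009],[0.0058,0.0010,0.0009],[0.0054,0.0025,0.0009]],"twist":[[0,0,0],[0,0,0],[0,0,0],[0,0,0],[0,0,0],[0,0,0],[0,0,0],[0,0,0],[0,0,0],[0,0,0],[0,0,0],[0,0,0]]}' 0
python3 -m creep '{"delta_pos":[[0.0046,0.0038,0.0007],[0.0034,0.0049,0.0005],[0.0021,0.0056,0.0003],[0.0006,0.0060,0.0001],[-0.0010,0.0059,-0.0002],[-0.0025,0.0055,-0.0004],[-0.0038,0.0046,-0.0006],[-0.0048,0.0035,-0.0008],[-0.0056,0.0021,-0.0009],[-0.0059,0.0006,-0.0009],[-0.0058,-0.0010,-0.0009],[0,0,0]],"twist":[[0,0,0],[0,0,0],[0,0,0],[0,0,0],[0,0,0],[0,0,0],[0,0,0],[0,0,0],[0,0,0],[0,0,0],[0,0,0],[0,0,0]]}' 0
python3 - <<'E'
from look import *
tilt()
o=get_obs();Rr=R.from_rotvec(o['orientation']).as_matrix();print(Rr.T@[0,0,160])
E
```

```text
t: 30.07
ee_pos: [511.7, -113.7, 166.7]
orientation: [-2.223, -2.057, -0.175]
ft_force: [0.0, 0.6, -0.9]
width: 15.5
grasp_force: 30.0
t: 31.07
ee_pos: [551.2, -138.0, 166.7]
orientation: [-2.225, -2.055, -0.175]
ft_force: [0.1, -1.0, -1.3]
width: 15.3
grasp_force: 30.0
off [ 20.4  -4.2 161.7] slope deg x,y [1.2 1.2] tip rel TCP (raw y incl -6) -0.9 -3.9 n 159
[ 2.51432001e+01 -1.33659821e-01 -1.58012030e+02]
```

```bash
python3 -m creep '{"delta_pos":[[0.0016,0,-0.0098],[0.0016,0,-0.0098],[0.0031,0,-0.0198],[0.0031,0,-0.0198],[0.0031,0,-0.0198],[0.0031,0,-0.0198],[0.0031,0,-0.0198],[0.0031,0,-0.0198],[0.0031,0,-0.0198],[0,0,0],[0,0,0]],"twist":[[0,0,0],[0,0,0],[0,0,0],[0,0,0],[0,0,0],[0,0,0],[0,0,0],[0,0,0],[0,0,0],[0,0,0],[0,0,0]]}' 0
cat > rod.py <<'E'
from look import *
# axis of the rod from both cameras: per-height centre by fitting a cylinder (radius 6) to shaft points
o=get_obs();c=np.array(o['ee_pos']);Q=[]
for n in ('side','top'):
    im,d=snap(n);P=cloud(n,d)
    if n=='side':
        beads(n,im,d,P)
        sel=(abs(P[...,0]-c[0])<14)&(abs(P[...,1]-c[1])<40)&(P[...,2]>c[2]-114)&(P[...,2]<c[2]-22)&(d>0);q=P[sel]-c
        lo=P[(abs(P[...,0]-c[0])<25)&(abs(P[...,1]-c[1])<40)&(P[...,2]>c[2]-175)&(P[...,2]<c[2]-120)&(d>0)];print('tip z rel',np.sort(lo[:,2]-c[2])[:5])
    else: beads(n,im,d,P)
q=q[abs(q[:,0]-np.median(q[:,0]))<9]
cam=np.array(camera_params('side')['extrinsics'])[:3,3]-c
def f(v):
    a=np.array([v[2],v[3],1]);a/=np.linalg.norm(a);p=np.array([v[0],v[1],-60])
    r=q-p;return np.linalg.norm(r-np.outer(r@a,a),axis=1)-6
s=least_squares(f,[0,1,0,0],loss='soft_l1',f_scale=1.5);v=s.x
a=np.array([v[2],v[3],1]);a/=np.linalg.norm(a);p=np.array([v[0],v[1],-60])
Rr=R.from_rotvec(o['orientation']).as_matrix()
print('axis world',np.round(a,4),'in tool',np.round(Rr.T@a,4),'pt@-60',np.round(p,1),'at TCP height',np.round(p+a*60/a[2],1),'rms',np.sqrt(np.mean(s.fun**2)),len(q))
np.savez('/tmp/rod.npz',at=Rr.T@a,pt=Rr.T@p)
E
python3 rod.py
```

```text
t: 32.03
ee_pos: [552.2, -136.9, 328.7]
orientation: [-2.225, -2.059, -0.178]
ft_force: [0.1, -0.4, -1.3]
width: 15.2
grasp_force: 30.0
side 258 [-2.5 51.4 15.7]
side 26 [42.   1.1 15.8]
tip z rel [-154.40092985 -154.33199166 -153.93674485 -153.04408746 -151.30739773]
top 24 [41.5  4.6 18.4]
top 29 [ 30.1 -29.5  19.8]
top 23 [23.4 30.7 19.6]
top 30 [-13.1  38.1  18.5]
top 29 [-30.9  27.2  19. ]
top 31 [-40.2   9.3  19.1]
axis world [-0.0059  0.0211  0.9998] in tool [ 0.1764 -0.0046 -0.9843] pt@-60 [  1.8  -3.2 -60. ] at TCP height [ 1.4 -2.   0. ] rms 1.6506552421160192 199
```

Run:
```python
from h import *
k=fitk().x;at=np.load('/tmp/rod.npz')['at'];print(at)
o=get_obs();p0=np.array(o['ee_pos']);R0=R.from_rotvec(o['orientation']).as_matrix()
Rp=R.align_vectors([U,W],[at,[0,1,0]],weights=[100,1])[0].as_matrix();print(Rp@at-U)
G0=np.array([549.3,209.9,120.2])+19*U
Pt=G0+3*U+19*Rp[:,2];P1=Pt-120*N;P2=P1+[0,0,110];np.savez('/tmp/place.npz',Rp=Rp,Pt=Pt)
print(Pt,P1,P2)
def leg(pa,Ra,pb,Rb,q,nm):
    w=R.from_matrix(Ra.T@Rb).as_rotvec();bad=0
    for f in np.linspace(0,1,9):
        q,c=ik(pa+(pb-pa)*f,Ra@R.from_rotvec(w*f).as_matrix(),k,q);bad=max(bad,c)
    print(nm,np.round(q,2),'%.6f'%bad);return q
q=o['qpos'];q=leg(p0,R0,P2,R0,q,'over');q=leg(P2,R0,P2,Rp,q,'turn');q=leg(P2,Rp,P1,Rp,q,'down');q=leg(P1,Rp,Pt,Rp,q,'seat')
plan(P2,R0);plan(P2,Rp,P2,R0);plan(P1,Rp,P2,Rp);plan(Pt,Rp,P1,Rp)
```

```text
[ 0.17640869 -0.00460418 -0.98430624]
[-3.84798322e-05  9.41693491e-05  6.36910826e-05]
[549.56961572 214.51523049 119.34521398] [544.28889157 145.88609545 217.62521398] [544.28889157 145.88609545 327.62521398]
over [0.16 0.21 1.69 0.16 1.21 0.18] 0.000000
turn [ 0.56  0.47  1.51 -0.6   1.67  0.74] 0.000000
down [ 0.56  0.6   1.58 -0.6   1.51  0.85] 0.000000
seat [ 0.63  0.78  1.5  -0.56  1.46  0.95] 0.000000
shift(mm) old frame [277.9 -28.7  42.9]  new frame [277.9 -28.7  42.9] | turn deg [0. 0. 0.] 0.0
shift(mm) old frame [0. 0. 0.]  new frame [0. 0. 0.] | turn deg [  0.11 -53.88   0.14] 53.9
shift(mm) old frame [77.6  0.3 78. ]  new frame [77.6  0.3 78. ] | turn deg [0. 0. 0.] 0.0
shift(mm) old frame [118.1  -0.   21.2]  new frame [118.1  -0.   21.2] | turn deg [0. 0. 0.] 0.0
```

```bash
python3 -m creep '{"delta_pos":[[0.0150,-0.0015,0.0023],[0.0263,-0.0027,0.0041],[0.0263,-0.0027,0.0041],[0.0263,-0.0027,0.0041],[0.0263,-0.0027,0.0041],[0.0263,-0.0027,0.0041],[0.0263,-0.0027,0.0041],[0.0263,-0.0027,0.0041],[0.0263,-0.0027,0.0041],[0.0263,-0.0027,0.0041],[0.0263,-0.0027,0.0041],[0,0,0],[0,0,0],[0,0,0],[0,0,0],[0,0,0],[0,0,0],[0,0,0]],"twist":[[0,0,0],[0,0,0],[0,0,0],[0,0,0],[0,0,0],[0,0,0],[0,0,0],[0,0,0],[0,0,0],[0,0,0],[0,0,0],[0,0,0],[0.01,-6,0.02],[0.01,-6,0.02],[0.01,-6,0.02],[0.01,-6,0.02],[0.01,-6,0.02],[0.01,-6,0.02]]}' 0
python3 -m creep '{"delta_pos":[[0,0,0],[0,0,0],[0,0,0],[0,0,0],[0.0155,0,0.0156],[0.0155,0,0.0156],[0.0155,0,0.0156],[0.0155,0,0.0156],[0.0155,0,0.0156],[0,0,0],[0,0,0]],"twist":[[0.01,-6,0.02],[0.01,-6,0.02],[0,-5.9,0],[0,0,0],[0,0,0],[0,0,0],[0,0,0],[0,0,0],[0,0,0],[0,0,0],[0,0,0]]}' 0
python3 - <<'E'
from h import *
f=np.load('/tmp/place.npz');plan(f['Pt'],f['Rp'])
o=get_obs();Rr=R.from_rotvec(o['orientation']).as_matrix();G=o['ee_pos']-19*Rr[:,2];a=Rr@np.load('/tmp/rod.npz')['at'];print('pred axis',a,'G-G0 in U,N,W',[(G-(np.array([549.3,209.9,120.2])+19*U))@x for x in (U,N,W)])
# top-camera rod axis, points away from gripper
im,d=snap('top');P=cloud('top',d);q=P[200:262,140:260].reshape(-1,3)
t=(q-G)@a;r=q-G-np.outer(t,a);h=-r@N;w=r@W
for x in range(-184,20,16):
    s=(t>=x)&(t<x+16)&(abs(w)<14)&(abs(h)<22)
    if s.sum()>3: print(x,s.sum(),'h',np.round(np.percentile(h[s],[50,90]),1),'w',np.round(np.median(w[s]),1),np.round(t[s].min(),1))
E
```

```text
t: 33.63
ee_pos: [544.9, 146.0, 327.7]
orientation: [2.041, 1.884, -0.495]
ft_force: [0.2, -0.9, -1.2]
width: 15.3
grasp_force: 30.0
t: 34.55
ee_pos: [544.5, 144.9, 217.4]
orientation: [1.843, 1.7, -0.764]
ft_force: [0.2, 0.5, -0.9]
width: 15.6
grasp_force: 30.0
shift(mm) old frame [118.6  -0.3  20.3]  new frame [118.6  -0.3  20.3] | turn deg [-0.09  0.01 -0.02] 0.1
pred axis [0.06441269 0.81664885 0.57352913] G-G0 in U,N,W [np.float64(2.0646053809687475), np.float64(-120.33399206338544), np.float64(0.27712273892286593)]
-168 25 h [6.8 9.8] w -6.7 -161.8
-152 70 h [ 7.1 10.3] w -3.5 -152.0
-136 42 h [4.9 6.8] w -3.5 -135.5
-120 44 h [4.8 7.6] w -3.0 -119.7
-104 46 h [5.2 6.8] w -3.1 -103.8
-88 46 h [4.7 6.4] w -2.6 -87.6
-72 52 h [4.3 6.6] w -3.1 -72.0
-56 49 h [4.3 6.4] w -2.7 -54.9
-40 51 h [4.3 5.8] w -2.1 -39.7
-24 104 h [ 7.  10.4] w 0.4 -23.8
-8 126 h [ 8.5 13.3] w 1.0 -7.9
8 111 h [11.8 16.4] w 4.6 8.6
```

```bash
python3 -m creep '{"delta_pos":[[0.012,0.001,0.002],[0.02,0,0.0034],[0.02,0,0.0034],[0.02,0,0.0034],[0.016,0,0.0028],[0.010,0,0.0018],[0.007,0,0.0012],[0.005,0,0.0009],[0.004,0,0.0007],[0.002,0,0.0003],[0.001,0,0.0002],[0,0,0],[0,0,0]],"twist":[[0,0,0],[0,0,0],[0,0,0],[0,0,0],[0,0,0],[0,0,0],[0,0,0],[0,0,0],[0,0,0],[0,0,0],[0,0,0],[0,0,0],[0,0,0]]}' 0
python3 - <<'E'
from h import *
f=np.load('/tmp/place.npz');plan(f['Pt'],f['Rp']);print(get_obs()['ft_force'],get_obs()['moment'])
im,d=snap('top');P=cloud('top',d);q=P[200:262,140:260].reshape(-1,3)
t=(q-MID)@U;h=-(q-MID)@N;w=(q-MID)@W
for x in range(-104,60,16):
    s=(t>=x)&(t<x+16)&(abs(w)<12)&(h>-12)&(h<25)
    if s.sum()>3: print(x,s.sum(),'h',np.round(np.percentile(h[s],[50,90]),1),'w',np.round(np.median(w[s]),1))
E
```

```text
t: 35.68
ee_pos: [551.7, 214.0, 121.5]
orientation: [1.842, 1.699, -0.761]
ft_force: [-0.1, -0.7, -1.0]
width: 15.4
grasp_force: 30.0
shift(mm) old frame [ 1.8 -2.1  1.3]  new frame [ 1.8 -2.1  1.3] | turn deg [ 0.05  0.01 -0.11] 0.1
[-0.1232689  -0.68146978 -1.01913493] [ 0.4558704  -0.00367133 -0.01519741]
-104 78 h [ 8.2 16.6] w -0.2
-88 48 h [11.3 13.9] w -2.3
-72 58 h [10.1 13.2] w -1.4
-56 45 h [ 8.5 11.1] w -1.7
-40 65 h [6.5 9.6] w -1.5
-24 38 h [7.8 9.6] w -0.7
-8 39 h [7.8 9.8] w -0.7
8 41 h [7.2 9. ] w -0.5
24 62 h [5.8 9.2] w -0.4
40 57 h [6.2 9.1] w -1.2
56 64 h [ 8.  11.8] w 0.1
```

```bash
python3 -m creep '{"delta_pos":[[0.001,0,0],[0.001,0,0],[0,0,0]],"twist":[[0,0,0],[0,0,0],[0,0,0]]}' 0
python3 -m creep '{"delta_pos":[[0,0,0],[0,0,0],[0,0,0],[0,0,0],[0,0,0],[0,0,0],[0,0,0],[0,0,0],[0,0,0],[0,0,0]],"twist":[[0,0,0],[0,0,0],[0,0,0],[0,0,0],[0,0,0],[0,0,0],[0,0,0],[0,0,0],[0,0,0],[0,0,0]]}' 0.8
python3 -m creep '{"delta_pos":[[0,0,0],[0,0,-0.01],[0,0,-0.02],[0,0,-0.02],[0,0,-0.02],[0,0,-0.02],[0,0,-0.02],[0,0,-0.02],[0,0,-0.02],[0,0,0],[0,0,0]],"twist":[[0,0,0],[0,0,0],[0,0,0],[0,0,0],[0,0,0],[0,0,0],[0,0,0],[0,0,0],[0,0,0],[0,0,0],[0,0,0]]}' 0.8
cat > fin.py <<'E'
from look import *
im,d=snap('top');P=cloud('top',d);q=P[200:262,140:260].reshape(-1,3)
t=(q-MID)@U;h=-(q-MID)@N;w=(q-MID)@W
for x in range(-104,108,12):
    s=(t>=x)&(t<x+12)&(abs(w)<12)&(h>-12)&(h<25)
    if s.sum()>3: print(x,s.sum(),'h',np.round(np.percentile(h[s],[50,90]),1),'w',np.round(np.median(w[s]),1),np.round(t[s].max(),1))
beads('top',im,d,P);print(get_obs()['ee_pos'],get_obs()['ft_force'])
for n,u,v in [('felt',285,190),('brick',400,208),('jar',201,175)]: print(n,np.round(np.median(P[v-1:v+2,u-1:u+2].reshape(-1,3),0),1))
E
python3 fin.py
```

```text
t: 35.98
ee_pos: [551.5, 215.3, 120.0]
orientation: [1.842, 1.699, -0.762]
ft_force: [-0.8, -0.5, 1.6]
width: 15.5
grasp_force: 30.0
t: 36.82
ee_pos: [551.6, 215.5, 119.7]
orientation: [1.842, 1.699, -0.761]
ft_force: [0.0, 1.0, -0.3]
width: 70.1
grasp_force: 0.0
t: 37.73
ee_pos: [560.5, 321.8, 226.7]
orientation: [1.842, 1.7, -0.759]
ft_force: [0.3, -0.2, -0.8]
width: 69.9
grasp_force: 0.0
-104 81 h [ 8.9 17. ] w -0.1 -94.2
-92 24 h [ 7.1 10. ] w -2.1 -80.6
-80 40 h [ 7.8 10.6] w -2.3 -68.0
-68 47 h [ 7.6 10.1] w -2.5 -56.1
-56 26 h [5.  7.5] w -1.2 -44.1
-44 62 h [2.1 6.4] w -0.7 -32.3
-32 32 h [5.3 7.3] w -1.2 -20.0
-20 28 h [4.6 6.4] w -1.7 -8.5
-8 29 h [4.9 7.4] w -1.3 3.4
4 29 h [5.  7.4] w -1.2 15.7
16 31 h [4.8 7.1] w -1.5 27.6
28 45 h [3.7 7. ] w -0.5 39.9
40 50 h [4.  6.9] w -1.6 51.9
52 30 h [4.7 8. ] w -1.7 63.9
64 44 h [6.3 9.5] w -1.6 75.7
76 46 h [6.1 8.7] w -1.8 87.6
88 55 h [5.4 9.4] w -1.1 99.7
top 27 [40.   5.  19.1]
top 27 [ 30.6 -29.3  18.7]
top 25 [23.2 32.7 19.3]
top 28 [-15.1  38.3  19.4]
top 27 [-31.   27.4  18.7]
top 29 [-40.2   9.4  18.9]
[560.06150367 320.82314287 225.73851087] [-0.7101707   0.01705134 -0.2596596 ]
felt [651.9 -28.9  37.2]
brick [ 613.6 -294.5   17.1]
jar [695.5 168.   11.4]
```

```bash
python3 -c "
from workcell import close_job
print(close_job())"
```

```text
the job is handed in; nothing more can be done
None
```

The job is handed in with no verdict shown. The stirrer was flipped end for end and stirred clockwise. The rod tilted about 9° in the grip on the first turn, so I lifted it, straightened it and did three more. By the last camera measurement it lies back in the rest handle end up, all six beads are in the bowl, and the jar, felt and brick are unmoved.

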